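# Move the swing bucket from the tumbler fork to the storage carousel

## Task

Turn the carousel by its black bar knob until its empty fork stands over the yellow mark on the base. Then lift the blue-finned swing bucket out of the tumbler fork: its trunnion pins only come up through the gap between the red strips, so feel for it along the slot, without forcing the bucket or letting it swing. Gently hang the bucket by its pins in the carousel's empty fork at the mark, let go, and leave the other things on the bench alone.

Things in the scene. Friction and masses are not known exactly. Their poses are not given: they have to be found in the camera images.
- bucket_grip (a point): Grip point of the loose swing bucket (0.17 to 0.35 kg): on its upright blue fin, 32 mm above the pin axis. The fin is 10 mm thick along the point's x and 34 mm wide along its y (the direction of the pins); it reaches from 6 to 50 mm above the pin axis. Grip it across its thickness, fingers closing along x: then it cannot swing about its pins. z is up when it hangs plumb.
- bucket_pins (a point): Middle of the bucket's trunnion axis; same axes as bucket_grip. The bucket is a closed aluminium cup 44 mm in diameter reaching 58 mm below this point, with steel pins 8 mm in diameter along its y, reaching to 41 mm either side; a shoulder 14 mm in diameter on each pin reaches to 27 mm either side.
- yoke_pocket (a point): Tumbler fork, fixed: point midway between its two dark steel cheeks where the pin axis rests at the start, 100 mm above the bench. Cheeks are 8 mm thick, centred 33 mm either side along y; each has a slot along x, 46 mm long, with a pocket 3 mm deep in its middle. 3 mm of lift clears the pocket, 7 mm brings the pins against the red strips over the slot.
- yoke: The whole tumbler fork, origin under it on the bench, same axes. Its rigid red strips (5 mm thick, top 16 mm above yoke_pocket) leave one gap 15 mm wide, at the same x over both cheeks, centred anywhere from x = -14 to +14 mm of yoke_pocket. The place is not given: lift lightly; if the pins meet a strip, lower to 5 mm of lift, shift along x, try again. Forcing (over 30 N) is a fault.
- rotor (a joint): Angle of the carousel's rotor on its base, rad, positive anticlockwise from above; 0 = empty fork exactly over the yellow mark on the base. Starts between 0.6 and 1.4, stops at -0.4 and 1.8; friction of 0.12 N m keeps it where it is left.
- knob_grip (a point): Grip point on the rotor's vertical axis in the black bar knob, which is 12 mm thick along this point's y and 46 mm long along its x (its yellow end, at -x, points to the empty fork). The knob reaches from 20 mm below to 14 mm above this point, which is 152 mm above the bench. z is up.
- free_seat (a point): Where the pin axis of the hung bucket rests in the carousel's empty fork, 95 mm from the rotor's axis, 130 mm above the bench; turns with the rotor, x radial, y along the pins. Its two prongs (8 mm thick, 34 mm either side along y) have notches open at the top, 10.6 mm wide, with 45 degree lead-ins to 29 mm wide, 13 mm above the seat. Either way round is right for the bucket.
- carousel: Storage carousel, fixed base with the yellow mark on its -x side, origin under its axis on the bench; 240 mm across. Its two other forks hold buckets fixed there, whose grey fins reach 180 mm above the bench; the knob's top is at 166 mm. Pressing the bucket on it with over 40 N is a fault.
- bucket: The same swing bucket as a whole: origin and axes as bucket_pins.
- jar_clay: Bystander: sample jar with blue cap, 66 mm wide, 86 mm high; origin at the centre of its underside.
- jar_oxide: Bystander: sample jar with white cap, 58 mm wide, 71 mm high; origin at the centre of its underside.
- vial_rack: Bystander: white ten-place vial rack, 55x134x40 mm; origin at the centre of its underside.
Mind the look-alikes: they are no part of the job. There is more than one size of the bucket; the job needs the middle-sized.

How it is judged:
By the outcome, as a careful person would: the job done as asked, in the order asked, and still so for the second after the job is handed in, with the robot touching nothing.
It also fails if it takes over 61 s, if anything falls off the work surface, if the arm or the gripper's body presses on something with over 40 N, if the wrist force passes 120 N, or if a joint passes its speed limit or range.

## Robot

A 6-joint arm with a two-finger parallel gripper is mounted at the origin on a cart in front of the work surface, level with it; the furniture and walls round the work are solid. World frame = base frame: x ahead of the robot, y to its left, z up, the work surface at z = 0. Lengths are in m, angles in rad, forces in N, time in s.
With the tool pointing down it reaches from about 0.25 to 0.725 m from the base axis. Payload 4 kg.
Tool frame: the origin (TCP) lies midway between the tips of the shut fingers; the grasp point (between the pads) lies 19 mm behind it; z points along the fingers, y is the line along which they close (so a half turn about z gives the same grasp; the last joint's range is limited). The gripper opens to 85 mm and grips with 20 to 120 N. Pads are 22 mm wide; open, the fingers measure 114 mm over their backs; the gripper's body (76 mm by 85 mm) begins 54 mm behind the grasp point. The pads swing forward as they close: fully open they stand 13 mm farther back than shut.
Start: joints at [1.206, 0.241, 0.005, 1.335, 0, 1.571], TCP at [0.178, 0.467, 0.231] pointing down, gripper open.
Joint ranges: [-2.72, 2.72], [-1.05, 1.87], [-1.09, 1.28], [-1.99, 2.15], [-1.42, 1.44], [-3.14, 3.14]. Speed limits (rad/s): [2.79, 2.79, 3.14, 3.14, 3.14, 3.14].

## Interface

Orientations are given as a unit quaternion [w, x, y, z].
In Python, from plant import telemetry, read_camera, bot gives the robot as it stands.
- The arm moves only by the shell command python3 -m crank 'ROWS' [OPENING] [FORCE]. ROWS is JSON, a list of rows, each an object of numbers: "x", "y", "z": the shift along the tool's x, y, z each as a share of 10 cm, from -1 to 1; "roll": the turn about the tool's z as a share of 90 degrees, from -1 to 1. A call has 1 to 12 rows; each row is the pose to reach, as a shift and turn from the pose commanded when the call began, along the tool's axes at that moment; what a row does not reach only later rows make up. A row lasts 1/12 s, in which the tool goes at most 41.7 mm and 7.16 degrees, less where a joint would pass 70% of its speed; a pose out of reach is approached as far as the arm can. A call with a number of a shift or a turn outside -1 to 1 is refused whole. A call with a gripper value outside its range is refused whole. OPENING is the opening, from -1 (shut) to 1 (fully open), so that 0 is half open, set as the call begins (- or left out, the last holds). The fingers move at their own pace and stop on an object; FORCE is the grip in N (left out, the last holds). Time passes only in rows, so rows that repeat a pose let the fingers close. It gives the time, the measured TCP pose, the force, the opening and the grip force at its end, in the units of the state.
- telemetry.sense(): the state, without advancing time (a new reading comes with each control period).
- read_camera(name): name is "side" or "top" or "wrist"; returns a dict with "img" (400x640x3 uint8, red, green, blue), "depth" (400x640 float32, m along the optical axis (not along the pixel's ray), 0 where there is no reading), "intrinsics" (3x3 intrinsics, pixels), "world_from_camera" (4x4, takes a point from camera to world coordinates); the wrist camera has in their place "mount" (4x4, takes a point from camera to tool coordinates, whose origin is the TCP and whose axes are the flange's). Camera axes: x right, y down, z forward; pixel columns grow to the right and rows downward; lengths in m; the calibration is good to about 2 mm. The wrist camera is an equidistant fisheye: a pixel r from the principal point sees the ray r / f radians off the axis. A picture is of the moment at which its call begins: read the wrist's pose just before it.
- bot.finish_job(): hands the job in; it is judged then, once.
The state is a dict: "time": time; "joint_positions": joint angles; "qvel": joint speeds; "effort": joint torques, N m; "ee_pos": TCP position; "ee_rot": TCP orientation; "ft_force": force on the tool from outside, world axes, zero at the start; "torque": the same for the moment, N m; "opening": finger opening in m; "finger_force": force on a finger pad.
Only numpy, scipy, OpenCV 4.12 (cv2) and the standard library are available. Lean on these libraries where they do the work, as an engineer would, in place of code of your own. Each camera call takes 0.05 s, during which the arm holds its last target. There are 200 camera calls.

## Working session

There is one attempt and no reset: what is moved stays moved. The work goes in short steps, Python scripts to look and compute and a shell command to move; the robot and the scene stay as the last step left them, time stands still between calls to the robot, and variables do not carry over. Pictures are saved under pics/ and viewed, at most 10 in all, crops included, and the job is handed in when it is done.

```bash
mkdir -p pics; ls; python3 - <<'E'
from plant import telemetry, read_camera
import cv2,numpy as np,pickle
s=telemetry.sense();print({k:np.round(v,3).tolist() for k,v in s.items()})
for n in("top","side"):
    c=read_camera(n);pickle.dump(c,open(f"pics/{n}0.pkl","wb"));cv2.imwrite(f"pics/{n}0.png",c["img"][:,:,::-1])
    print(n,np.round(c["intrinsics"],1).tolist(),np.round(c["world_from_camera"],3).tolist())
E
```

```text
pics
{'time': 0.0, 'joint_positions': [1.206, 0.241, 0.004, 1.335, 0.0, 1.571], 'qvel': [0.0, -0.0, 0.001, -0.0, 0.001, -0.001], 'effort': [-0.0, -37.232, 25.241, 0.017, 0.0, 0.0], 'ee_pos': [0.178, 0.466, 0.23], 'ee_rot': [-0.0, 0.181, 0.983, -0.001], 'ft_force': [0.164, 0.613, 0.896], 'torque': [-0.007, 0.015, -0.029], 'finger_force': 0.0, 'opening': 0.085}
top [[439.2, 0.0, 310.0], [0.0, 439.2, 199.9], [0.0, 0.0, 1.0]] [[0.017, -0.99, 0.137, 0.472], [-1.0, -0.017, 0.001, 0.329], [0.001, -0.137, -0.991, 1.239], [0.0, 0.0, 0.0, 1.0]]
side [[380.0, 0.0, 318.1], [0.0, 380.0, 199.1], [0.0, 0.0, 1.0]] [[0.916, -0.219, 0.337, 0.295], [-0.402, -0.466, 0.788, -0.444], [-0.015, -0.857, -0.514, 0.601], [0.0, 0.0, 0.0, 1.0]]
```

View pics/top0.png

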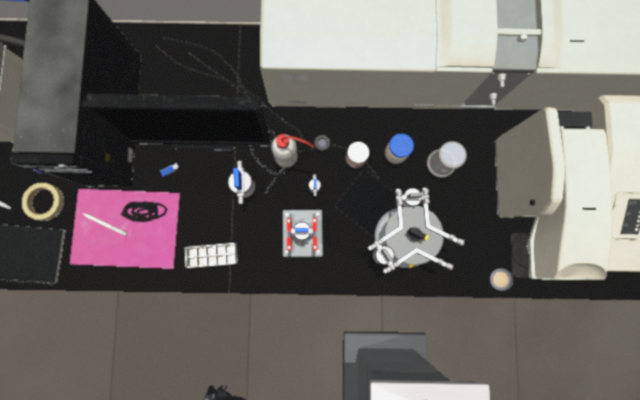

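View pics/side0.png

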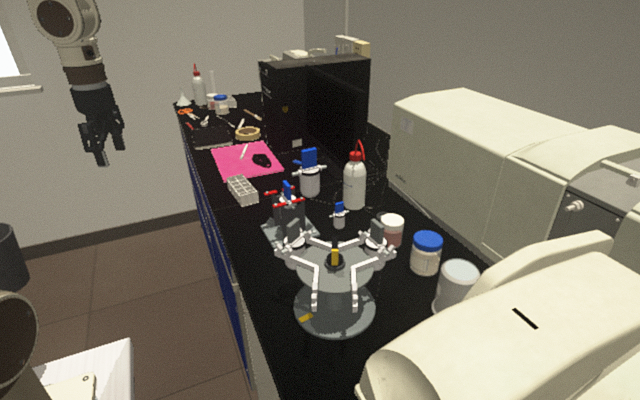

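```bash
python3 - <<'E'
import cv2,numpy as np,pickle
c=pickle.load(open("pics/top0.pkl","rb"));
a=c["img"][175:285,260:480,::-1];a=cv2.resize(a,None,fx=3.6,fy=3.6,interpolation=cv2.INTER_CUBIC);cv2.imwrite("pics/t1.png",a)
K=c["intrinsics"];T=c["world_from_camera"];d=c["depth"]
v,u=np.mgrid[:400,:640];P=np.stack([(u-K[0,2])/K[0,0]*d,(v-K[1,2])/K[1,1]*d,d],-1)@T[:3,:3].T+T[:3,3]
np.save("pics/P.npy",P)
hsv=cv2.cvtColor(c["img"],cv2.COLOR_RGB2HSV)
def blob(n,m):
    k,l,s,ce=cv2.connectedComponentsWithStats(m.astype(np.uint8))
    for i in range(1,k):
        if s[i,4]>4:
            q=l==i;print(n,s[i],np.round(np.median(P[q],0),3),"maxz",round(float(P[q][:,2].max()),3))
roi=np.zeros((400,640),bool);roi[120:290,200:480]=1
sat=hsv[...,1]>120
blob("yel",roi&sat&(hsv[...,0]>18)&(hsv[...,0]<35)&(hsv[...,2]>80))
blob("red",roi&sat&((hsv[...,0]<8)|(hsv[...,0]>172))&(hsv[...,2]>80))
blob("blu",roi&sat&(hsv[...,0]>100)&(hsv[...,0]<125)&(hsv[...,2]>60))
E
```

```text
yel [424 235   4   5  12] [0.534 0.046 0.166] maxz 0.168
yel [409 265   5   3  12] [0.462 0.048 0.01 ] maxz 0.017
red [277 133  38  15 232] [0.768 0.394 0.168] maxz 1.239
red [287 222   4   9  31] [0.559 0.384 0.116] maxz 0.12
red [312 222   4   9  29] [0.56  0.319 0.115] maxz 0.121
red [287 237   5   9  40] [0.521 0.383 0.115] maxz 0.121
red [313 237   4   9  33] [0.522 0.319 0.116] maxz 0.122
blu [389 133  26  24 497] [0.788 0.086 0.085] maxz 1.239
blu [232 167   9  22 127] [0.677 0.518 0.149] maxz 1.239
blu [314 180   2   8  10] [0.678 0.318 0.076] maxz 0.079
blu [296 229  12   3  35] [0.547 0.352 0.148] maxz 0.154
```

View pics/t1.png

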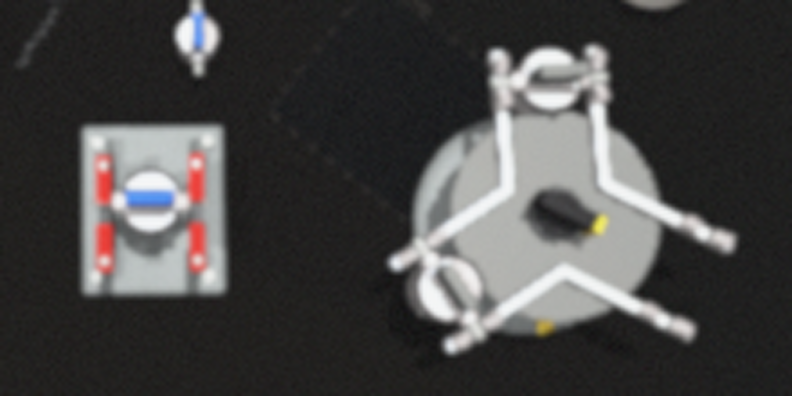

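```bash
cat > h.py <<'E'
import numpy as np
from plant import telemetry
from scipy.spatial.transform import Rotation as R
def st():
    s=telemetry.sense();p=np.array(s["ee_pos"]);q=np.array(s["ee_rot"]);r=R.from_quat(q[[1,2,3,0]]).as_matrix();return s,p,r
def plan(tgt,yaw=None):
    s,p,r=st();d=r.T@(np.array(tgt)-p)
    y=np.arctan2(r[1,0],r[0,0])
    print("t",round(s["time"],2),"p",np.round(p,4),"yaw",round(np.degrees(y),2),"units",np.round(d/0.1,3),
     "roll units", None if yaw is None else round((-((np.radians(yaw)-y+np.pi/2)%np.pi-np.pi/2))/(np.pi/2),3),"j6",round(s["joint_positions"][5],2),"F",np.round(s["ft_force"],1),"open",round(s["opening"],4))
E
python3 - <<'E'
import numpy as np,cv2
from h import plan
P=np.load("pics/P.npy")
m=np.zeros((400,640),bool);m[222:250,400:440]=1
k=m&(P[...,2]>.155)&(P[...,2]<.172)
q=P[k][:,:2];print(len(q),cv2.minAreaRect((q*1000).astype(np.float32)))
m=np.zeros((400,640),bool);m[180:285,360:480]=1
for lo,hi in((.118,.135),(.135,.15),(.17,.19),(.003,.02)):
    k=m&(P[...,2]>lo)&(P[...,2]<hi);q=P[k][:,:2];print(lo,k.sum(),cv2.minEnclosingCircle((q*1000).astype(np.float32)))
k=m&(P[...,2]>.17)&(P[...,2]<.19)
n,l,s,c=cv2.connectedComponentsWithStats(k.astype(np.uint8))
for i in range(1,n):
    if s[i,4]>8:print(s[i],P[l==i].mean(0).round(3))
m=np.zeros((400,640),bool);m[222:240,285:320]=1
k=m&(P[...,2]>.144)&(P[...,2]<.157);q=P[k];print("fin",k.sum(),q.min(0),q.max(0),q.mean(0))
plan([.54,.2,.30],180)
E
```

```text
108 ((544.1200561523438, 62.63426208496094), (45.76694107055664, 12.697198867797852), 63.522674560546875)
0.118 1029 ((543.771240234375, 62.67414855957031), 122.93514251708984)
0.135 481 ((544.6586303710938, 63.82291030883789), 118.54486083984375)
0.17 129 ((559.7183227539062, 95.86670684814453), 92.53136444091797)
0.003 1612 ((560.6393432617188, 24.540847778320312), 218.6750946044922)
[410 192  15   5  64] [0.638 0.071 0.179]
[383 248  11  13  64] [0.491 0.142 0.179]
fin 56 [0.54448267 0.3343897  0.14469978] [0.55464477 0.36670703 0.15434881] [0.55046364 0.35049719 0.14947174]
t 0.1 p [0.1782 0.4666 0.2305] yaw 159.1 units [-4.331 -1.201 -0.693] roll units -0.232 j6 1.57 F [ 0.1 -0.4  0.5] open 0.0856
```

```bash

python3 -m crank '[{"x":-0.4,"y":-0.2,"z":-0.3},{"x":-0.8,"y":-0.4,"z":-0.7},{"x":-1,"y":-0.5,"z":-0.9},{"x":-1,"y":-0.5,"z":-0.9}]' 0.0 40
python3 -m crank '[{"x":-0.35,"y":-0.17},{"x":-0.7,"y":-0.35},{"x":-1,"y":-0.5},{"x":-1,"y":-0.5}]'
python3 -m crank '[{"x":-0.35,"y":-0.17},{"x":-0.7,"y":-0.35},{"x":-1,"y":-0.5},{"x":-1,"y":-0.5}]'
python3 -m crank '[{"x":-0.35,"y":-0.17},{"x":-0.7,"y":-0.35},{"x":-1,"y":-0.5},{"x":-1,"y":-0.5}]'
python3 -c "
from h import *
plan([.544,.063,.30],244.2)"
```

```text
t 0.1 p [0.1782 0.4666 0.2305] yaw 159.1 units [-4.857 -2.466 -0.69 ] roll units -0.946 j6 1.57 F [ 0.1 -0.4  0.5] open 0.0856schema error: expected keys x, y, z, roll
schema error: expected keys x, y, z, roll
schema error: expected keys x, y, z, roll
schema error: expected keys x, y, z, roll
```

All four keys are required.

```bash

python3 -m crank '[{"x":-0.4,"y":-0.2,"z":-0.3,"roll":0},{"x":-0.8,"y":-0.4,"z":-0.7,"roll":0},{"x":-1,"y":-0.5,"z":-0.9,"roll":0},{"x":-1,"y":-0.5,"z":-0.9,"roll":0}]' 0.0 40
python3 -m crank '[{"x":-0.35,"y":-0.17,"z":0,"roll":0},{"x":-0.7,"y":-0.35,"z":0,"roll":0},{"x":-1,"y":-0.5,"z":0,"roll":0},{"x":-1,"y":-0.5,"z":0,"roll":0}]'
python3 -m crank '[{"x":-0.35,"y":-0.17,"z":0,"roll":0},{"x":-0.7,"y":-0.35,"z":0,"roll":0},{"x":-1,"y":-0.5,"z":0,"roll":0},{"x":-1,"y":-0.5,"z":0,"roll":0}]'
python3 -m crank '[{"x":-0.35,"y":-0.17,"z":0,"roll":0},{"x":-0.7,"y":-0.35,"z":0,"roll":0},{"x":-1,"y":-0.5,"z":0,"roll":0},{"x":-1,"y":-0.5,"z":0,"roll":0}]'
python3 -c "
from h import *
plan([.544,.063,.30],244.2)"
```

```text
time: 0.43
ee_pos: [0.2559, 0.3832, 0.3243]
ee_rot: [0.001, 0.182, 0.983, 0.001]
ft_force: [0.5, 0.7, -0.1]
opening: 0.0427
finger_force: 0.0
time: 0.77
ee_pos: [0.3324, 0.2984, 0.3211]
ee_rot: [0.001, 0.185, 0.983, -0.001]
ft_force: [-0.2, 0.3, 0.6]
opening: 0.0428
finger_force: 0.0
time: 1.1
ee_pos: [0.4078, 0.2166, 0.3206]
ee_rot: [0.0, 0.184, 0.983, -0.001]
ft_force: [-0.1, 0.4, -0.2]
opening: 0.0427
finger_force: 0.0
time: 1.43
ee_pos: [0.4833, 0.1346, 0.3201]
ee_rot: [0.0, 0.184, 0.983, -0.001]
ft_force: [0.1, -0.5, 0.1]
opening: 0.0426
finger_force: 0.0
t 1.43 p [0.4833 0.1346 0.3201] yaw 158.79 units [-0.825 -0.448  0.202] roll units -0.949 j6 0.64 F [ 0.1 -0.5  0.1] open 0.0426
```

```bash

python3 -m crank '[{"x":-0.3,"y":-0.15,"z":0,"roll":-0.08},{"x":-0.6,"y":-0.3,"z":0,"roll":-0.16},{"x":-0.83,"y":-0.45,"z":0,"roll":-0.24},{"x":-0.83,"y":-0.45,"z":0,"roll":-0.32},{"x":-0.83,"y":-0.45,"z":0,"roll":-0.4},{"x":-0.83,"y":-0.45,"z":0,"roll":-0.48},{"x":-0.83,"y":-0.45,"z":0,"roll":-0.56},{"x":-0.83,"y":-0.45,"z":0,"roll":-0.64},{"x":-0.83,"y":-0.45,"z":0,"roll":-0.72},{"x":-0.83,"y":-0.45,"z":0,"roll":-0.8},{"x":-0.83,"y":-0.45,"z":0,"roll":-0.88},{"x":-0.83,"y":-0.45,"z":0,"roll":-0.95}]'
python3 - <<'E'
from h import *
from plant import read_camera
import pickle,cv2
plan([.544,.063,.142],244.2)
s,p,r=st();c=read_camera("wrist");pickle.dump((c,p,r),open("pics/w1.pkl","wb"));cv2.imwrite("pics/w1.png",c["img"][:,:,::-1])
print(c["intrinsics"],c["mount"])
E
```

```text
time: 2.43
ee_pos: [0.5416, 0.0674, 0.3208]
ee_rot: [-0.0, -0.537, 0.843, 0.001]
ft_force: [-0.4, -0.1, 0.2]
opening: 0.0429
finger_force: 0.0
t 2.43 p [0.5416 0.0674 0.3208] yaw -115.0 units [ 0.03  -0.043  1.788] roll units 0.009 j6 -1.01 F [-0.4 -0.1  0.2] open 0.0429
[[309.70691629   0.         320.9089501 ]
 [  0.         309.70691629 202.53194112]
 [  0.           0.           1.        ]] [[ 2.55633552e-04 -9.62918577e-01 -2.69792046e-01  6.86084664e-02]
 [ 9.99999807e-01  9.35167286e-05  6.13748662e-04 -1.77313241e-04]
 [-5.65759919e-04 -2.69792151e-01  9.62918416e-01 -1.42703906e-01]
 [ 0.00000000e+00  0.00000000e+00  0.00000000e+00  1.00000000e+00]]
```

View pics/w1.png

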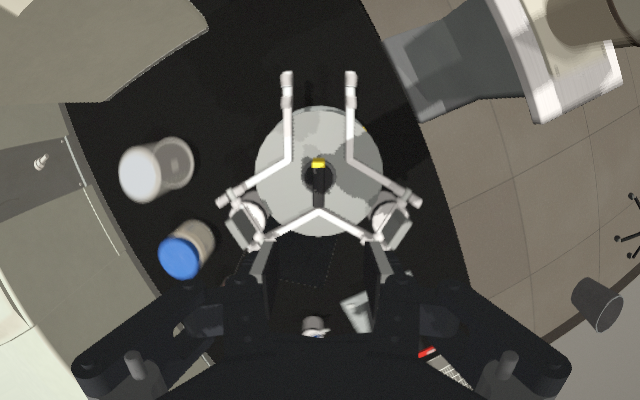

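```bash
cat >> h.py <<'E'
import cv2,pickle
def yel(c,box,thr=90):
    h=cv2.cvtColor(c["img"],cv2.COLOR_RGB2HSV);m=(h[...,1]>thr)&(h[...,0]>15)&(h[...,0]<38)&(h[...,2]>60)
    b=np.zeros(m.shape,bool);b[box[1]:box[3],box[0]:box[2]]=1;v,u=np.nonzero(m&b);return u,v,c["depth"][v,u]
def rays(c,u,v,p=None,r=None):
    K=c["intrinsics"];x=(u-K[0,2])/K[0,0];y=(v-K[1,2])/K[1,1]
    if p is None:
        T=c["world_from_camera"];d=np.stack([x,y,np.ones_like(x)],-1)
    else:
        T=np.eye(4);T[:3,:3]=r;T[:3,3]=p;T=T@c["mount"];th=np.hypot(x,y);k=np.sinc(th/np.pi)
        d=np.stack([x*k,y*k,np.cos(th)],-1)
    return T[:3,3],d@T[:3,:3].T
def onplane(c,u,v,z,p=None,r=None):
    o,d=rays(c,np.asarray(u,float),np.asarray(v,float),p,r);return o+d*((z-o[2])/d[...,2])[...,None]
E
python3 - <<'E'
from h import *
C=np.array([.544,.063])
def rep(n,X):
    a=np.degrees(np.arctan2(X[:,1]-C[1],X[:,0]-C[0]))%360
    print(n,len(X),X.mean(0).round(4),X.min(0).round(4),X.max(0).round(4),"ang mean",a.mean().round(2),"mid",((a.min()+a.max())/2).round(2),np.hypot(*(X[:,:2]-C).T).mean().round(4))
for n,box in(("top",(403,260,420,272)),("side",(290,308,325,325))):
    c=pickle.load(open(f"pics/{n}0.pkl","rb"));u,v,d=yel(c,box);print(d.round(3)[:5]);
    for z in(.01,.014,.018):rep(n+str(z),onplane(c,u,v,z))
    K=c["intrinsics"];T=c["world_from_camera"];print("z by depth",(np.stack([(u-K[0,2])/K[0,0]*d,(v-K[1,2])/K[1,1]*d,d],-1)@T[:3,:3].T+T[:3,3]).mean(0).round(4))
c,p,r=pickle.load(open("pics/w1.pkl","rb"))
u,v,d=yel(c,(355,120,375,138),60);print(u,v,d);
if len(u):rep("wrist mark",onplane(c,u,v,.014,p,r))
u,v,d=yel(c,(305,155,335,172));rep("wrist knobend",onplane(c,u,v,.166,p,r))
# fork prong tips
for q in((287,75),(350,75),(287,100),(350,100)):print(q,onplane(c,*[np.array(x) for x in q],.145,p,r).round(4))
E
```

```text
[1.219 1.211 1.21  1.216 1.215]
top0.01 22 [0.4622 0.0488 0.01  ] [0.4564 0.0426 0.01  ] [0.4675 0.0538 0.01  ] ang mean 189.84 mid 190.21 0.0831
top0.014 22 [0.4623 0.0497 0.014 ] [0.4565 0.0436 0.014 ] [0.4675 0.0547 0.014 ] ang mean 189.22 mid 189.6 0.0829
top0.018 22 [0.4623 0.0507 0.018 ] [0.4565 0.0445 0.018 ] [0.4675 0.0556 0.018 ] ang mean 188.6 mid 189.0 0.0827
z by depth [0.4622 0.0481 0.007 ]
[0.764 0.762 0.762 0.762 0.76 ]
side0.01 89 [0.4753 0.0537 0.01  ] [0.4602 0.0447 0.01  ] [0.4905 0.0626 0.01  ] ang mean 187.64 mid 187.29 0.0695
side0.014 89 [0.474  0.0503 0.014 ] [0.4591 0.0414 0.014 ] [0.4892 0.0592 0.014 ] ang mean 190.24 mid 190.25 0.0712
side0.018 89 [0.4728 0.047  0.018 ] [0.458  0.0381 0.018 ] [0.4878 0.0558 0.018 ] ang mean 192.7 mid 193.04 0.0731
z by depth [0.4741 0.0506 0.0137]
[363 362 363 364 363 364 365 364 365 366 365 366 366] [126 127 127 127 128 128 128 129 129 129 130 130 131] [0.4495486  0.3386365  0.4373575  0.44945717 0.3399301  0.4364281
 0.4511865  0.34200132 0.44311202 0.44502968 0.34092766 0.34079495
 0.34162188]
wrist mark 13 [0.4613 0.0451 0.014 ] [0.4594 0.0411 0.014 ] [0.4635 0.0496 0.014 ] ang mean 192.23 mid 192.01 0.0847
wrist knobend 136 [0.5334 0.0434 0.166 ] [0.5265 0.0371 0.166 ] [0.5412 0.0501 0.166 ] ang mean 241.62 mid 240.99 0.0227
(287, 75) [ 0.5245 -0.0499  0.145 ]
(350, 75) [ 0.4667 -0.0229  0.145 ]
(287, 100) [ 0.5356 -0.0263  0.145 ]
(350, 100) [0.4777 0.0008 0.145 ]
```

```bash

python3 -m crank '[{"x":0.03,"y":-0.04,"z":0.35,"roll":0.006},{"x":0.03,"y":-0.04,"z":0.7,"roll":0.006},{"x":0.03,"y":-0.04,"z":1,"roll":0.006},{"x":0.03,"y":-0.04,"z":1,"roll":0.006}]'
python3 -m crank '[{"x":0,"y":0,"z":0.2,"roll":0},{"x":0,"y":0,"z":0.4,"roll":0},{"x":0,"y":0,"z":0.6,"roll":0},{"x":0,"y":0,"z":0.78,"roll":0},{"x":0,"y":0,"z":0.78,"roll":0},{"x":0,"y":0,"z":0.78,"roll":0}]'
python3 -c "
from h import *
plan([.544,.063,.142],244.4)"
```

```text
time: 2.82
ee_pos: [0.5394, 0.062, 0.2141]
ee_rot: [-0.006, -0.53, 0.848, 0.003]
ft_force: [-1.2, 0.0, -1.3]
opening: 0.0428
finger_force: 0.0
time: 3.32
ee_pos: [0.5445, 0.0621, 0.144]
ee_rot: [-0.0, -0.53, 0.848, 0.0]
ft_force: [0.1, 0.0, 0.2]
opening: 0.043
finger_force: 0.0
t 3.32 p [0.5445 0.0621 0.144 ] yaw -115.96 units [-0.006  0.008  0.02 ] roll units -0.004 j6 -1.0 F [0.1 0.  0.2] open 0.043
```

Close on the knob.

```bash

python3 -m crank '[{"x":0,"y":0,"z":0,"roll":0},{"x":0,"y":0,"z":0,"roll":0},{"x":0,"y":0,"z":0,"roll":0},{"x":0,"y":0,"z":0,"roll":0},{"x":0,"y":0,"z":0,"roll":0},{"x":0,"y":0,"z":0,"roll":0}]' -1 60
python3 -c "
from h import *
plan([.544,.063,.142],244.4)"
```

```text
time: 3.82
ee_pos: [0.5426, 0.0635, 0.1457]
ee_rot: [0.0, -0.531, 0.848, 0.002]
ft_force: [-8.9, 4.6, 9.4]
opening: 0.0107
finger_force: 62.7
t 3.82 p [0.5426 0.0635 0.1457] yaw -115.89 units [-0.002 -0.015  0.037] roll units -0.003 j6 -1.01 F [-8.9  4.6  9.4] open 0.0107
```

```bash

python3 -m crank '[{"x":0,"y":0.02,"z":-0.02,"roll":0.0},{"x":0,"y":0.02,"z":-0.02,"roll":0.06},{"x":0,"y":0.02,"z":-0.02,"roll":0.13},{"x":0,"y":0.02,"z":-0.02,"roll":0.2},{"x":0,"y":0.02,"z":-0.02,"roll":0.27},{"x":0,"y":0.02,"z":-0.02,"roll":0.34},{"x":0,"y":0.02,"z":-0.02,"roll":0.41},{"x":0,"y":0.02,"z":-0.02,"roll":0.48},{"x":0,"y":0.02,"z":-0.02,"roll":0.54},{"x":0,"y":0.02,"z":-0.02,"roll":0.58},{"x":0,"y":0.02,"z":-0.02,"roll":0.603},{"x":0,"y":0.02,"z":-0.02,"roll":0.603}]'
python3 -m crank '[{"x":0,"y":0,"z":0,"roll":0},{"x":0,"y":0,"z":0,"roll":0},{"x":0,"y":0,"z":0,"roll":0}]'
python3 - <<'E'
from h import *
from plant import read_camera
plan([.5426,.0635,.146],189.8)
for n in("top","side"):
    c=read_camera(n);pickle.dump(c,open(f"pics/{n}1.pkl","wb"))
a=c["img"][200:350,230:430,::-1];cv2.imwrite("pics/s1.png",cv2.resize(a,None,fx=4,fy=4,interpolation=cv2.INTER_CUBIC))
E
```

```text
time: 4.82
ee_pos: [0.5424, 0.0638, 0.1458]
ee_rot: [-0.0, -0.085, 0.996, 0.001]
ft_force: [-2.5, 4.1, -1.1]
opening: 0.0106
finger_force: 61.3
time: 5.07
ee_pos: [0.5424, 0.0638, 0.1458]
ee_rot: [-0.0, -0.086, 0.996, 0.001]
ft_force: [-2.3, 5.4, -2.2]
opening: 0.0105
finger_force: 61.3
t 5.07 p [0.5424 0.0638 0.1458] yaw -170.13 units [-0.001 -0.003 -0.002] roll units 0.001 j6 -0.06 F [-2.3  5.4 -2.2] open 0.0105
```

View pics/s1.png

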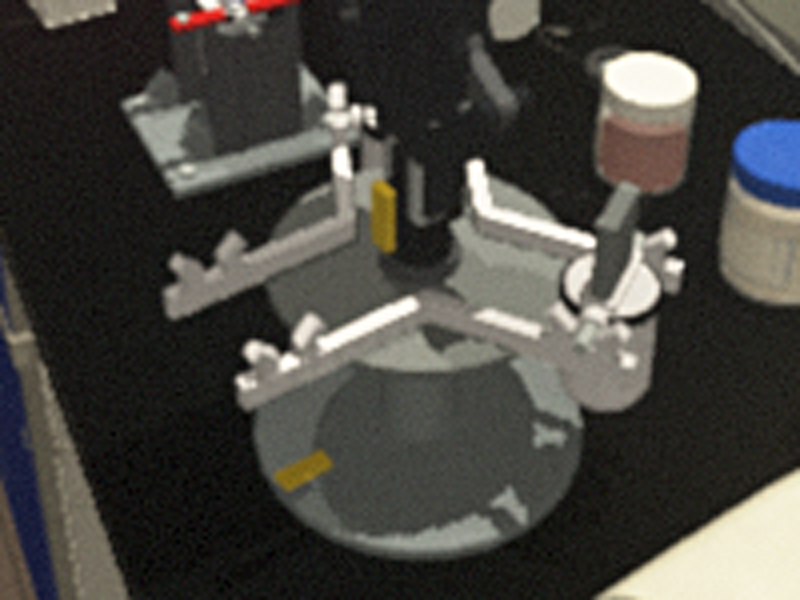

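```bash
python3 - <<'E'
from h import *
c=pickle.load(open("pics/side1.pkl","rb"));K=c["intrinsics"];T=c["world_from_camera"];d=c["depth"]
v,u=np.mgrid[:400,:640];P=np.stack([(u-K[0,2])/K[0,0]*d,(v-K[1,2])/K[1,1]*d,d],-1)@T[:3,:3].T+T[:3,3]
uu,vv,_=yel(c,(290,305,325,328));X=onplane(c,uu,vv,.0137)
w=X[:,:2]-X[:,:2].mean(0);U,S,Vt=np.linalg.svd(w,full_matrices=False);print("mark",len(uu),X.mean(0).round(4),"axis",np.degrees(np.arctan2(Vt[0,1],Vt[0,0]))%180,S, cv2.minAreaRect((X[:,:2]*1000).astype(np.float32)))
zm=P[vv,uu,2];print("z",zm.mean(),np.median(zm))
# base rim: gray bright pixels against black bench, z ~ mark
g=c["img"].max(2).astype(int)
m=(g>55)&(u>285)&(u<385)&(v>285)&(v<345)&(P[...,2]<.04)&(np.hypot(P[...,0]-.5424,P[...,1]-.0638)<.11)
for col in():pass
pts=[]
for x in range(300,372,2):
    r=np.nonzero(m[:,x])[0]
    if len(r):pts.append((x,r.max()+.5))
pts=np.array(pts);E=onplane(c,pts[:,0],pts[:,1],.0)[:,:2];
for z in(.0,.006,.012):
    E=onplane(c,pts[:,0],pts[:,1],z)[:,:2]
    A=np.c_[2*E,np.ones(len(E))];s=np.linalg.lstsq(A,(E**2).sum(1),rcond=None)[0];R_=np.sqrt(s[2]+s[0]**2+s[1]**2);print("rim",z,s[:2],R_,np.abs(np.hypot(*(E-s[:2]).T)-R_).std())
    C=s[:2];dm=X.mean(0)[:2]-C;print("ang",np.degrees(np.arctan2(dm[1],dm[0]))%360)
# grey fins in top & side
for n in("side","top"):
    c=pickle.load(open(f"pics/{n}1.pkl","rb"));K=c["intrinsics"];T=c["world_from_camera"];d=c["depth"]
    P=np.stack([(u-K[0,2])/K[0,0]*d,(v-K[1,2])/K[1,1]*d,d],-1)@T[:3,:3].T+T[:3,3]
    rr=np.hypot(P[...,0]-.5424,P[...,1]-.0638);k=(rr>.08)&(rr<.125)&(P[...,2]>.12)&(P[...,2]<.149)
    an=np.degrees(np.arctan2(P[...,1]-.0638,P[...,0]-.5424))%360
    kk=k&(an>150)&(an<230);nn,l,s,ce=cv2.connectedComponentsWithStats(kk.astype(np.uint8))
    for i in range(1,nn):
        if s[i,4]>5:print(n,s[i],P[l==i].mean(0).round(4),an[l==i].mean().round(1))
    k=(rr>.08)&(rr<.11)&(P[...,2]>.172)&(P[...,2]<.185);nn,l,s,ce=cv2.connectedComponentsWithStats(k.astype(np.uint8))
    for i in range(1,nn):
        if s[i,4]>8:print(n,"fin",s[i],P[l==i].mean(0).round(4),an[l==i].mean().round(1))
E
```

```text
mark 83 [0.4747 0.0502 0.0137] axis 14.536685624292346 [0.07738935 0.03648978] ((474.7708740234375, 50.06401824951172), (29.207916259765625, 14.064878463745117), 12.832708358764648)
z 0.014104781856066555 0.01419328368761208
rim 0.0 [0.54347454 0.06349644] 0.08296263212226072 0.0003267939524987969
ang 190.91183618099325
rim 0.006 [0.54098878 0.05842708] 0.08213374904810004 0.00032352894066120264
ang 187.04282660743013
rim 0.012 [0.53850302 0.05335772] 0.08130486597394236 0.0003202639288235108
ang 182.79998868227705
side [271 258  22  20 202] [0.4429 0.0775 0.1307] 171.9
side [290 279  26  22 233] [0.4553 0.0107 0.1307] 211.7
side fin [379 246  11  15  99] [ 0.6016 -0.014   0.1791] 307.2
top [433 260   8  19  86] [0.4553 0.0137 0.132 ] 210.2
top [406 265   8  18  75] [0.444  0.0805 0.133 ] 170.1
top fin [380 212   8  14  59] [0.5763 0.1523 0.1792] 69.1
```

```bash

python3 -m crank '[{"x":0,"y":0,"z":0,"roll":0},{"x":0,"y":0,"z":0,"roll":0},{"x":0,"y":0,"z":0,"roll":0},{"x":0,"y":0,"z":-0.15,"roll":0},{"x":0,"y":0,"z":-0.5,"roll":0},{"x":0,"y":0,"z":-0.9,"roll":0},{"x":0,"y":0,"z":-1,"roll":0}]' 0 40
python3 -m crank '[{"x":0,"y":0.2,"z":-0.2,"roll":0},{"x":-0.1,"y":0.5,"z":-0.5,"roll":0},{"x":-0.2,"y":0.9,"z":-0.5,"roll":0},{"x":-0.2,"y":0.94,"z":-0.5,"roll":0}]'
python3 -m crank '[{"x":-0.1,"y":0.4,"z":0,"roll":0},{"x":-0.2,"y":0.8,"z":0,"roll":0},{"x":-0.2,"y":0.94,"z":0,"roll":0},{"x":-0.2,"y":0.94,"z":0,"roll":0}]'
python3 -m crank '[{"x":-0.1,"y":0.4,"z":0,"roll":-0.08},{"x":-0.16,"y":0.8,"z":0,"roll":-0.16},{"x":-0.16,"y":0.94,"z":0,"roll":-0.24},{"x":-0.16,"y":0.94,"z":0,"roll":-0.32},{"x":-0.16,"y":0.94,"z":0,"roll":-0.4},{"x":-0.16,"y":0.94,"z":0,"roll":-0.48},{"x":-0.16,"y":0.94,"z":0,"roll":-0.56},{"x":-0.16,"y":0.94,"z":0,"roll":-0.64},{"x":-0.16,"y":0.94,"z":0,"roll":-0.72},{"x":-0.16,"y":0.94,"z":0,"roll":-0.8},{"x":-0.16,"y":0.94,"z":0,"roll":-0.889},{"x":-0.16,"y":0.94,"z":0,"roll":-0.889}]'
python3 - <<'E'
from h import *
from plant import read_camera
plan([.5495,.3505,.22],270)
s,p,r=st();c=read_camera("wrist");pickle.dump((c,p,r),open("pics/w2.pkl","wb"))
a=c["img"][:,:,::-1];cv2.imwrite("pics/w2.png",cv2.resize(a[60:310,170:470],None,fx=2.4,fy=2.4,interpolation=cv2.INTER_CUBIC))
E
```

```text
time: 5.75
ee_pos: [0.5457, 0.0621, 0.2523]
ee_rot: [0.006, -0.085, 0.996, -0.0]
ft_force: [1.7, 1.1, 1.0]
opening: 0.0424
finger_force: 0.0
time: 6.08
ee_pos: [0.5482, 0.1634, 0.2981]
ee_rot: [0.004, -0.088, 0.996, 0.002]
ft_force: [0.4, -0.3, -0.8]
opening: 0.0426
finger_force: 0.0
time: 6.42
ee_pos: [0.5497, 0.2576, 0.2945]
ee_rot: [-0.0, -0.088, 0.996, 0.0]
ft_force: [-0.5, -1.0, 0.8]
opening: 0.0428
finger_force: 0.0
time: 7.42
ee_pos: [0.5505, 0.3481, 0.2956]
ee_rot: [-0.0, -0.706, 0.708, -0.0]
ft_force: [-0.5, 0.3, 0.2]
opening: 0.0424
finger_force: 0.0
t 7.42 p [0.5505 0.3481 0.2956] yaw -90.12 units [-0.025  0.011  0.756] roll units -0.001 j6 -1.0 F [-0.5  0.3  0.2] open 0.0424
```

View pics/w2.png

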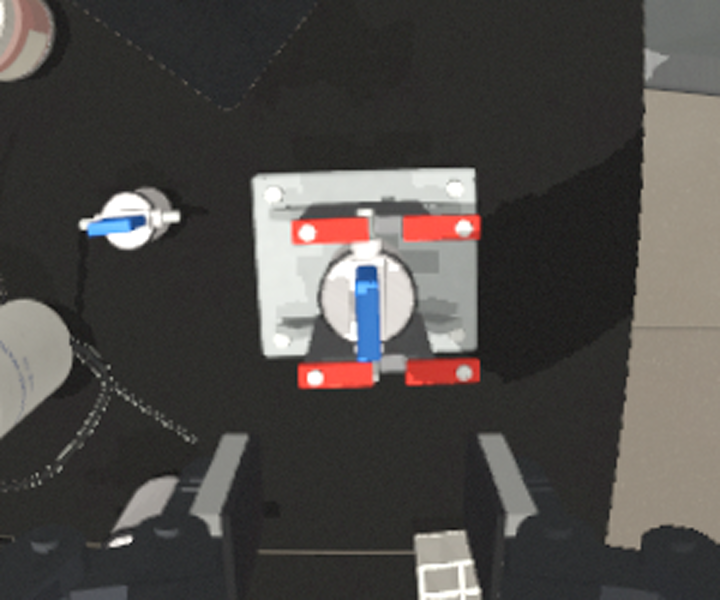

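```bash
python3 - <<'E'
from h import *
c,p,r=pickle.load(open("pics/w2.pkl","rb"));h=cv2.cvtColor(c["img"],cv2.COLOR_RGB2HSV)
def comp(m,z,n,mn=20):
    b=np.zeros(m.shape,np.uint8);b[120:230,280:380]=m[120:230,280:380];k,l,s,_=cv2.connectedComponentsWithStats(b)
    for i in range(1,k):
        if s[i,4]<mn:continue
        v,u=np.nonzero(l==i);X=onplane(c,u,v,z,p,r);q=cv2.minAreaRect((X[:,:2]*1000).astype(np.float32));lo,hi=X.min(0),X.max(0)
        print(n,s[i],"x",lo[0].round(4),hi[0].round(4),"y",lo[1].round(4),hi[1].round(4),np.round(q[0],1),np.round(q[1],1),round(q[2],1))
comp((h[...,1]>130)&((h[...,0]<8)|(h[...,0]>172)),.116,"red")
comp((h[...,1]>110)&(h[...,0]>100)&(h[...,0]<125),.150,"blue")
comp((h[...,1]>110)&(h[...,0]>100)&(h[...,0]<125)&(h[...,2]>0.8*h[130:220,310:340,2].max()),.150,"bluetop")
E
```

```text
red [338 149  33  11 283] x 0.4987 0.5326 y 0.3114 0.3223 [515.7 316.9] [33.9 10.6] 0.7
red [292 150  32  12 261] x 0.5483 0.5808 y 0.3128 0.3243 [564.7 318.5] [32.6 10.6] 2.3
red [338 209  32  12 298] x 0.4974 0.5318 y 0.377 0.3897 [514.7 383.2] [34.3 12.7] 2.5
red [294 211  32  11 301] x 0.5461 0.5803 y 0.3792 0.3907 [563.2 385. ] [11.6 34.2] 90.0
blue [318 171  11  40 363] x 0.5436 0.5533 y 0.3292 0.3677 [548.7 348.4] [ 9.  38.6] 2.7
bluetop [318 177   9  34 210] x 0.5456 0.5533 y 0.335 0.3677 [549.4 351.3] [ 7.6 32.7] 0.1
```

```bash

python3 -m crank '[{"x":-0.03,"y":0.015,"z":0.3,"roll":-0.019},{"x":-0.03,"y":0.015,"z":0.7,"roll":-0.019},{"x":-0.03,"y":0.015,"z":1,"roll":-0.019},{"x":-0.03,"y":0.015,"z":1,"roll":-0.019},{"x":-0.03,"y":0.015,"z":1,"roll":-0.019}]'
python3 -c "
from h import *
plan([.549,.351,.118],-88.3)"
python3 -m crank '[{"x":0,"y":0,"z":0.2,"roll":0},{"x":0,"y":0,"z":0.4,"roll":0},{"x":0,"y":0,"z":0.6,"roll":0},{"x":0,"y":0,"z":0.77,"roll":0},{"x":0,"y":0,"z":0.77,"roll":0},{"x":0,"y":0,"z":0.77,"roll":0}]'
python3 -c "
from h import *
plan([.549,.351,.118],-88.3)"
```

```text
time: 7.88
ee_pos: [0.5474, 0.3513, 0.1937]
ee_rot: [0.003, 0.716, -0.699, -0.0]
ft_force: [0.4, 0.5, 1.1]
opening: 0.043
finger_force: 0.0
t 7.88 p [0.5474 0.3513 0.1937] yaw -88.63 units [ 0.001 -0.019  0.757] roll units -0.004 j6 -1.02 F [0.4 0.5 1.1] open 0.043
time: 8.38
ee_pos: [0.5497, 0.3532, 0.1205]
ee_rot: [-0.001, 0.716, -0.698, 0.0]
ft_force: [-0.0, 0.2, -0.8]
opening: 0.0424
finger_force: 0.0
t 8.38 p [0.5497 0.3532 0.1205] yaw -88.55 units [0.022 0.007 0.025] roll units -0.003 j6 -1.02 F [-0.   0.2 -0.8] open 0.0424
```

```bash

python3 -m crank '[{"x":0.02,"y":0.007,"z":0.02,"roll":0},{"x":0.02,"y":0.007,"z":0.02,"roll":0},{"x":0.02,"y":0.007,"z":0.02,"roll":0}]' -0.6
python3 -m crank '[{"x":0,"y":0,"z":0,"roll":0},{"x":0,"y":0,"z":0,"roll":0},{"x":0,"y":0,"z":0,"roll":0},{"x":0,"y":0,"z":0,"roll":0},{"x":0,"y":0,"z":0,"roll":0},{"x":0,"y":0,"z":0,"roll":0}]' -1 50
python3 -c "
from h import *
plan([.549,.351,.118],-88.3)"
```

```text
time: 8.63
ee_pos: [0.5488, 0.3512, 0.1184]
ee_rot: [-0.002, 0.716, -0.698, 0.0]
ft_force: [0.3, -0.7, 0.5]
opening: 0.0171
finger_force: 0.0
time: 9.13
ee_pos: [0.5487, 0.3512, 0.1179]
ee_rot: [-0.001, 0.716, -0.698, 0.0]
ft_force: [-0.7, -0.2, 7.1]
opening: 0.0095
finger_force: 50.4
t 9.13 p [0.5487 0.3512 0.1179] yaw -88.51 units [ 0.002 -0.003 -0.001] roll units -0.002 j6 -1.03 F [-0.7 -0.2  7.1] open 0.0095
```

```bash

python3 -m crank '[{"x":0,"y":0,"z":-0.02,"roll":0},{"x":0,"y":0,"z":-0.035,"roll":0},{"x":0,"y":0,"z":-0.05,"roll":0},{"x":0,"y":0,"z":-0.05,"roll":0},{"x":0,"y":0,"z":-0.05,"roll":0},{"x":0,"y":0,"z":-0.05,"roll":0}]'
python3 -c "
from h import *
plan([.5395,.351,.123],-88.3)"
```

```text
time: 9.63
ee_pos: [0.5475, 0.3506, 0.1207]
ee_rot: [0.001, 0.716, -0.698, -0.0]
ft_force: [-0.3, 0.1, -2.3]
opening: 0.0094
finger_force: 49.1
t 9.63 p [0.5475 0.3506 0.1207] yaw -88.49 units [-0.006  0.08  -0.023] roll units -0.002 j6 -1.03 F [-0.3  0.1 -2.3] open 0.0094
```

```bash

python3 -m crank '[{"x":0,"y":0,"z":-0.02,"roll":0},{"x":0,"y":0,"z":-0.02,"roll":0},{"x":0,"y":0,"z":-0.02,"roll":0},{"x":0,"y":0.02,"z":-0.02,"roll":0},{"x":0,"y":0.04,"z":-0.02,"roll":0},{"x":0,"y":0.06,"z":-0.02,"roll":0},{"x":0,"y":0.08,"z":-0.02,"roll":0},{"x":0,"y":0.08,"z":-0.02,"roll":0},{"x":0,"y":0.08,"z":-0.02,"roll":0}]'
python3 -c "
from h import *
plan([.5395,.351,.123],-88.3)"
```

```text
time: 10.38
ee_pos: [0.5397, 0.3506, 0.1234]
ee_rot: [-0.0, 0.716, -0.698, 0.0]
ft_force: [-0.3, 0.5, -2.9]
opening: 0.0092
finger_force: 49.1
t 10.38 p [0.5397 0.3506 0.1234] yaw -88.48 units [-0.004  0.001  0.004] roll units -0.002 j6 -1.02 F [-0.3  0.5 -2.9] open 0.0092
```

```bash

python3 -m crank '[{"x":0,"y":0,"z":-0.015,"roll":0},{"x":0,"y":0,"z":-0.03,"roll":0},{"x":0,"y":0,"z":-0.045,"roll":0},{"x":0,"y":0,"z":-0.045,"roll":0},{"x":0,"y":0,"z":-0.045,"roll":0}]'
python3 -c "
from h import *
plan([.5395,.351,.123],-88.3)"
```

```text
time: 10.8
ee_pos: [0.54, 0.3506, 0.128]
ee_rot: [-0.0, 0.716, -0.698, 0.0]
ft_force: [-0.0, -0.1, -3.4]
opening: 0.0096
finger_force: 49.1
t 10.8 p [0.54   0.3506 0.128 ] yaw -88.5 units [-0.004  0.005  0.05 ] roll units -0.002 j6 -1.02 F [-0.  -0.1 -3.4] open 0.0096
```

```bash

python3 -m crank '[{"x":0,"y":0,"z":-0.03,"roll":0},{"x":0,"y":0,"z":-0.06,"roll":0},{"x":0,"y":0,"z":-0.1,"roll":0},{"x":0,"y":0,"z":-0.15,"roll":0},{"x":0,"y":0,"z":-0.2,"roll":0},{"x":0,"y":0,"z":-0.2,"roll":0}]'
python3 -c "
from h import *
plan([.5395,.351,.123],-88.3)"
```

```text
time: 11.3
ee_pos: [0.5406, 0.3511, 0.1497]
ee_rot: [-0.001, 0.716, -0.698, 0.0]
ft_force: [-0.2, 0.8, -1.8]
opening: 0.0093
finger_force: 49.2
t 11.3 p [0.5406 0.3511 0.1497] yaw -88.49 units [0.001 0.012 0.267] roll units -0.002 j6 -1.02 F [-0.2  0.8 -1.8] open 0.0093
```

```bash

python3 -m crank '[{"x":0,"y":0,"z":-0.1,"roll":0},{"x":0,"y":0,"z":-0.3,"roll":0},{"x":0,"y":0,"z":-0.5,"roll":0},{"x":0,"y":0,"z":-0.7,"roll":0},{"x":0,"y":0,"z":-0.9,"roll":0},{"x":0,"y":0,"z":-1,"roll":0}]'
python3 -m crank '[{"x":0.05,"y":0.02,"z":-0.1,"roll":0},{"x":0.2,"y":0.05,"z":-0.2,"roll":0},{"x":0.4,"y":0.12,"z":-0.3,"roll":0},{"x":0.6,"y":0.2,"z":-0.35,"roll":0},{"x":0.8,"y":0.27,"z":-0.35,"roll":0},{"x":1,"y":0.33,"z":-0.35,"roll":0}]'
python3 -m crank '[{"x":0.2,"y":0.07,"z":0,"roll":0},{"x":0.4,"y":0.13,"z":0,"roll":0},{"x":0.6,"y":0.2,"z":0,"roll":0},{"x":0.8,"y":0.27,"z":0,"roll":0},{"x":1,"y":0.33,"z":0,"roll":0}]'
python3 -m crank '[{"x":0.2,"y":0.07,"z":0,"roll":-0.02},{"x":0.4,"y":0.13,"z":0,"roll":-0.04},{"x":0.6,"y":0.2,"z":0,"roll":-0.06},{"x":0.8,"y":0.27,"z":0,"roll":-0.08},{"x":0.95,"y":0.33,"z":0,"roll":-0.093},{"x":1,"y":0.34,"z":0,"roll":-0.093},{"x":1,"y":0.34,"z":0,"roll":-0.093},{"x":1,"y":0.34,"z":0,"roll":-0.093}]'
python3 - <<'E'
from h import *
from plant import read_camera
plan([.4488,.0475,.19],-80.1)
s,p,r=st();c=read_camera("wrist");pickle.dump((c,p,r),open("pics/w3.pkl","wb"))
cv2.imwrite("pics/w3.png",cv2.resize(c["img"][40:340,140:500,::-1],None,fx=2,fy=2,interpolation=cv2.INTER_CUBIC))
for n in("side","top"):pickle.dump(read_camera(n),open(f"pics/{n}2.pkl","wb"))
E
```

```text
time: 11.8
ee_pos: [0.5406, 0.351, 0.2516]
ee_rot: [-0.002, 0.716, -0.698, 0.001]
ft_force: [0.8, -0.1, -2.9]
opening: 0.0095
finger_force: 49.2
time: 12.3
ee_pos: [0.5083, 0.2475, 0.2829]
ee_rot: [0.001, 0.716, -0.698, 0.0]
ft_force: [-0.0, 0.4, -2.6]
opening: 0.0093
finger_force: 49.1
time: 12.72
ee_pos: [0.4774, 0.1466, 0.2823]
ee_rot: [0.001, 0.716, -0.698, -0.0]
ft_force: [0.0, -1.0, -2.5]
opening: 0.0092
finger_force: 49.1
time: 13.38
ee_pos: [0.4474, 0.0477, 0.2828]
ee_rot: [-0.0, 0.765, -0.644, -0.0]
ft_force: [0.2, 0.4, -1.8]
opening: 0.0093
finger_force: 49.1
t 13.38 p [0.4474 0.0477 0.2828] yaw -80.2 units [ 0.005 -0.014  0.928] roll units -0.001 j6 -1.64 F [ 0.2  0.4 -1.8] open 0.0093
```

View pics/w3.png

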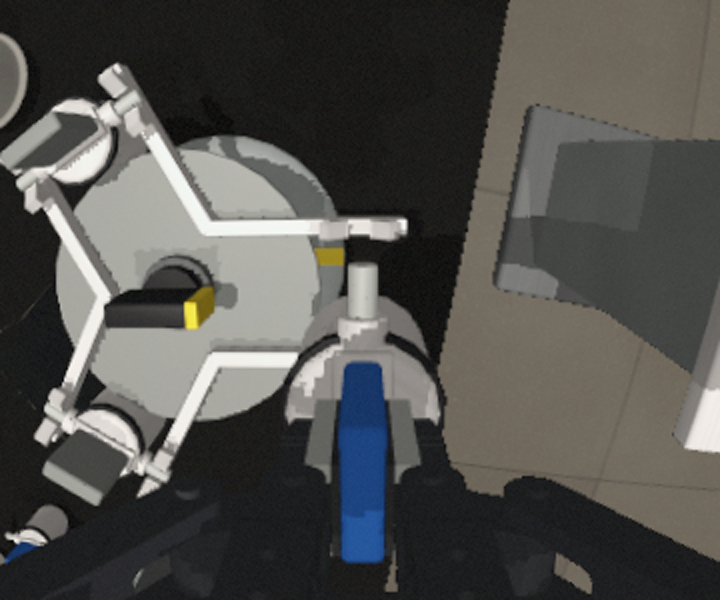

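```bash
python3 - <<'E'
from h import *
C=np.array([.5424,.0638]);a=np.radians(189.9);e=np.array([np.cos(a),np.sin(a)]);t=np.array([-e[1],e[0]])
v,u=np.mgrid[:400,:640]
for n in("side1","top1"):
    c=pickle.load(open(f"pics/{n}.pkl","rb"));K=c["intrinsics"];T=c["world_from_camera"];d=c["depth"]
    P=np.stack([(u-K[0,2])/K[0,0]*d,(v-K[1,2])/K[1,1]*d,d],-1)@T[:3,:3].T+T[:3,3]
    rad=(P[...,:2]-C)@e;tan=(P[...,:2]-C)@t
    for lo in(.134,.138):
        k=(rad>.07)&(rad<.125)&(np.abs(tan)<.045)&(P[...,2]>lo)&(P[...,2]<.15)
        nn,l,s,_=cv2.connectedComponentsWithStats(k.astype(np.uint8))
        for i in range(1,nn):
            if s[i,4]>3:m=l==i;print(n,lo,s[i,4],"rad",rad[m].min().round(4),rad[m].max().round(4),"tan",tan[m].min().round(4),tan[m].max().round(4),"z",P[m][:,2].max().round(3))
c,p,r=pickle.load(open("pics/w3.pkl","rb"))
for q in((331,228),(349,228),(380,228),(406,228)):
    X=onplane(c,np.array(140+q[0]/2),np.array(40+q[1]/2),.143,p,r)[:2]-C;print("wrist",q,(X@e).round(4),(X@t).round(4))
E
```

```text
side1 0.134 37 rad 0.0756 0.0883 tan -0.0381 -0.0282 z 0.144
side1 0.134 32 rad 0.1 0.1126 tan -0.0368 -0.0273 z 0.144
side1 0.134 45 rad 0.0756 0.0894 tan 0.0315 0.0397 z 0.144
side1 0.134 36 rad 0.1006 0.1128 tan 0.0319 0.039 z 0.145
side1 0.138 23 rad 0.0756 0.0856 tan -0.0381 -0.0282 z 0.144
side1 0.138 23 rad 0.1031 0.1126 tan -0.0368 -0.0273 z 0.144
side1 0.138 27 rad 0.0756 0.0868 tan 0.0315 0.0397 z 0.144
side1 0.138 25 rad 0.1036 0.1128 tan 0.0319 0.039 z 0.145
top1 0.134 20 rad 0.0753 0.0879 tan 0.0315 0.04 z 0.145
top1 0.134 18 rad 0.0749 0.0869 tan -0.0371 -0.028 z 0.146
top1 0.134 20 rad 0.1005 0.1108 tan 0.0306 0.0395 z 0.145
top1 0.134 21 rad 0.0991 0.1119 tan -0.0368 -0.0284 z 0.144
top1 0.138 12 rad 0.0753 0.0838 tan 0.0315 0.04 z 0.145
top1 0.138 13 rad 0.0749 0.0842 tan -0.0371 -0.028 z 0.146
top1 0.138 15 rad 0.1022 0.1108 tan 0.0306 0.0391 z 0.145
top1 0.138 11 rad 0.1042 0.1113 tan -0.0368 -0.0285 z 0.144
wrist (331, 228) 0.0825 0.0351
wrist (349, 228) 0.0908 0.035
wrist (380, 228) 0.1049 0.035
wrist (406, 228) 0.1169 0.0351
```

```bash

python3 -m crank '[{"x":0.01,"y":-0.015,"z":0.1,"roll":0},{"x":0.01,"y":-0.015,"z":0.3,"roll":0},{"x":0.01,"y":-0.015,"z":0.5,"roll":0},{"x":0.01,"y":-0.015,"z":0.7,"roll":0},{"x":0.01,"y":-0.015,"z":0.9,"roll":0},{"x":0.01,"y":-0.015,"z":1,"roll":0},{"x":0.01,"y":-0.015,"z":1,"roll":0},{"x":0.01,"y":-0.015,"z":1,"roll":0}]'
python3 -m crank '[{"x":0,"y":0,"z":0.05,"roll":0},{"x":0,"y":0,"z":0.1,"roll":0},{"x":0,"y":0,"z":0.13,"roll":0},{"x":0,"y":0,"z":0.13,"roll":0},{"x":0,"y":0,"z":0.13,"roll":0}]'
python3 - <<'E'
from h import *
from plant import read_camera
plan([.449,.047,.149],-80.1)
c=read_camera("side");cv2.imwrite("pics/s3.png",cv2.resize(c["img"][190:340,220:420,::-1],None,fx=4,fy=4,interpolation=cv2.INTER_CUBIC))
E
```

```text
time: 14.2
ee_pos: [0.4486, 0.0476, 0.1817]
ee_rot: [0.001, 0.766, -0.643, -0.001]
ft_force: [-1.5, -0.6, -2.1]
opening: 0.0093
finger_force: 49.1
time: 14.62
ee_pos: [0.4481, 0.0472, 0.1694]
ee_rot: [0.001, 0.765, -0.644, -0.001]
ft_force: [-4.6, -1.5, -5.5]
opening: 0.0093
finger_force: 48.7
t 14.62 p [0.4481 0.0472 0.1694] yaw -80.11 units [ 0.004 -0.009  0.204] roll units -0.0 j6 -1.64 F [-4.6 -1.5 -5.5] open 0.0093
```

View pics/s3.png

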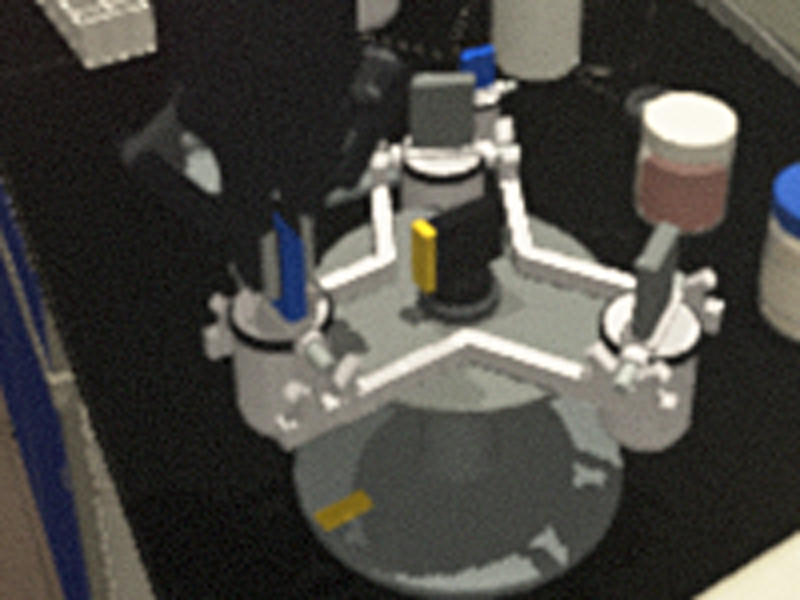

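```bash

python3 -m crank '[{"x":0,"y":-0.01,"z":0,"roll":0},{"x":0,"y":-0.01,"z":0,"roll":0},{"x":0,"y":-0.01,"z":0,"roll":0}]'
python3 - <<'E'
from h import *
plan([.449,.047,.149],-80.1)
s,_,_=st();print(np.round(s["torque"],2))
C=np.array([.5424,.0638]);a=np.radians(189.9);e=np.array([np.cos(a),np.sin(a)]);t=np.array([-e[1],e[0]])
v,u=np.mgrid[:400,:640]
for n in("side1","top1"):
    c=pickle.load(open(f"pics/{n}.pkl","rb"));K=c["intrinsics"];T=c["world_from_camera"];d=c["depth"]
    P=np.stack([(u-K[0,2])/K[0,0]*d,(v-K[1,2])/K[1,1]*d,d],-1)@T[:3,:3].T+T[:3,3]
    rad=(P[...,:2]-C)@e;tan=(P[...,:2]-C)@t
    k=(np.abs(tan)<.02)&(rad>.03)&(rad<.13)&(P[...,2]>.03)&(P[...,2]<.16)
    print(n,"disc",rad[k].max().round(4),np.percentile(rad[k],97).round(4),np.median(P[k][:,2]).round(4))
E
```

```text
time: 14.92
ee_pos: [0.4485, 0.0472, 0.1693]
ee_rot: [0.002, 0.765, -0.644, -0.001]
ft_force: [-6.0, -0.3, -3.2]
opening: 0.0094
finger_force: 49.2
t 14.92 p [0.4485 0.0472 0.1693] yaw -80.12 units [ 0.003 -0.006  0.203] roll units -0.0 j6 -1.64 F [-6.  -0.3 -3.2] open 0.0094
[-0.27  1.83  0.06]
side1 disc 0.074 0.0732 0.1145
top1 disc 0.0732 0.0711 0.114
```

```bash

python3 -m crank '[{"x":0,"y":0.01,"z":0,"roll":0},{"x":0,"y":0.02,"z":0,"roll":0},{"x":0,"y":0.03,"z":0,"roll":0},{"x":0,"y":0.03,"z":0,"roll":0},{"x":0,"y":0.03,"z":0,"roll":0}]'
python3 - <<'E'
from h import *
from plant import read_camera
plan([.449,.047,.149],-80.1)
s,_,_=st();print(np.round(s["torque"],2))
pickle.dump(read_camera("side"),open("pics/side3.pkl","wb"))
c=read_camera("top");pickle.dump(c,open("pics/top3.pkl","wb"))
C=np.array([.5424,.0638]);a=np.radians(189.9);e=np.array([np.cos(a),np.sin(a)]);t=np.array([-e[1],e[0]])
c=pickle.load(open("pics/side3.pkl","rb"))
v,u=np.mgrid[:400,:640]
K=c["intrinsics"];T=c["world_from_camera"];d=c["depth"]
P=np.stack([(u-K[0,2])/K[0,0]*d,(v-K[1,2])/K[1,1]*d,d],-1)@T[:3,:3].T+T[:3,3]
b=(u>270)&(u<315)&(v>235)&(v<305)
rad=(P[...,:2]-C)@e;tan=(P[...,:2]-C)@t
for zl in np.arange(.09,.16,.01):
    k=b&(abs(P[...,2]-zl-.005)<.005)&(abs(tan)<.026)&(rad>.06)
    if k.sum()>5:
        # cylinder axis fit, fixed radius 22
        from scipy.optimize import least_squares
        q=np.c_[rad[k],tan[k]];f=least_squares(lambda x:np.hypot(*(q-x).T)-.022,[.095,0],loss="soft_l1",f_scale=.001)
        print(round(zl+.005,3),k.sum(),"axis rad,tan",f.x.round(4))
h=cv2.cvtColor(c["img"],cv2.COLOR_RGB2HSV);k=b&(h[...,1]>110)&(h[...,0]>100)&(h[...,0]<125);print("fin",k.sum(),[(z.round(3),rad[k&(abs(P[...,2]-z)<.005)].mean().round(4)) for z in(.16,.17,.18,.19)])
E
```

```text
time: 15.33
ee_pos: [0.4477, 0.047, 0.17]
ee_rot: [-0.0, 0.765, -0.644, 0.0]
ft_force: [-3.1, 0.2, -4.3]
opening: 0.0093
finger_force: 48.8
t 15.33 p [0.4477 0.047  0.17  ] yaw -80.12 units [ 0.002 -0.012  0.21 ] roll units -0.0 j6 -1.64 F [-3.1  0.2 -4.3] open 0.0093
[-0.07  0.92  0.01]
0.105 31 axis rad,tan [0.0951 0.0015]
0.115 105 axis rad,tan [0.0923 0.0024]
0.125 73 axis rad,tan [0.0957 0.0006]
0.135 85 axis rad,tan [0.0956 0.0004]
0.145 72 axis rad,tan [0.0953 0.0009]
0.155 240 axis rad,tan [0.0948 0.0007]
0.165 74 axis rad,tan [ 0.0834 -0.0002]Traceback (most recent call last):
  File "<stdin>", line 21, in <module>
AttributeError: 'float' object has no attribute 'round'
```

```bash

python3 -m crank '[{"x":0,"y":0.01,"z":0,"roll":0},{"x":0,"y":0.02,"z":0,"roll":0},{"x":0,"y":0.03,"z":0,"roll":0},{"x":0,"y":0.03,"z":0,"roll":0},{"x":0,"y":0.03,"z":0,"roll":0}]'
python3 -c "
from h import *
plan([.449,.047,.149],-80.1);print(np.round(st()[0]['torque'],2))"
python3 -m crank '[{"x":0,"y":0,"z":0,"roll":0},{"x":0,"y":0,"z":0,"roll":0}]'
```

```text
time: 15.85
ee_pos: [0.4454, 0.0465, 0.1704]
ee_rot: [-0.001, 0.765, -0.644, 0.001]
ft_force: [-0.3, 0.6, -2.6]
opening: 0.0091
finger_force: 49.3
t 15.85 p [0.4454 0.0465 0.1704] yaw -80.12 units [ 0.001 -0.036  0.214] roll units -0.0 j6 -1.64 F [-0.3  0.6 -2.6] open 0.0091
[ 0.01 -0.05 -0.  ]
time: 16.02
ee_pos: [0.4449, 0.0465, 0.17]
ee_rot: [-0.0, 0.765, -0.644, 0.0]
ft_force: [0.8, -0.3, -2.4]
opening: 0.0093
finger_force: 49.3
```

```bash
python3 - <<'E'
from h import *
from plant import read_camera
from scipy.optimize import least_squares
C=np.array([.5424,.0638]);a=np.radians(189.9);e=np.array([np.cos(a),np.sin(a)]);t=np.array([-e[1],e[0]])
v,u=np.mgrid[:400,:640]
c=read_camera("side");pickle.dump(c,open("pics/side4.pkl","wb"))
def cloud(c):
    K=c["intrinsics"];T=c["world_from_camera"];d=c["depth"]
    return np.stack([(u-K[0,2])/K[0,0]*d,(v-K[1,2])/K[1,1]*d,d],-1)@T[:3,:3].T+T[:3,3]
P=cloud(c)
def fit(P,C,e,t,name):
    rad=(P[...,:2]-C)@e;tan=(P[...,:2]-C)@t;z=P[...,2]
    k=(abs(tan)<.026)&(rad>.068)&(rad<.13)&(z>.08)&(z<.148)
    # keep outer shell
    q=np.c_[rad[k],tan[k],z[k]]
    f=least_squares(lambda x:np.hypot(q[:,0]-x[0]-x[2]*(q[:,2]-.12),q[:,1]-x[1]-x[3]*(q[:,2]-.12))-.022,[.095,0,0,0],loss="cauchy",f_scale=.001)
    print(name,k.sum(),"rad,tan at z.12",f.x[:2].round(4),"tilt deg",np.degrees(f.x[2:]).round(2),"med res",np.median(abs(f.fun)).round(4))
fit(P,C,e,t,"mine")
for da in(120,240):
    a2=a+np.radians(da);e2=np.array([np.cos(a2),np.sin(a2)]);fit(P,C,e2,np.array([-e2[1],e2[0]]),f"fixed{da}")
# disc outline at all angles between arms, side1
for n in("side1","side4"):
    P=cloud(pickle.load(open(f"pics/{n}.pkl","rb")));R_=np.hypot(*(P[...,:2]-C).reshape(-1,2).T).reshape(400,640)
    k=(P[...,2]>.108)&(P[...,2]<.120)&(R_<.09);an=np.degrees(np.arctan2(P[...,1]-C[1],P[...,0]-C[0]))%360
    print(n,"disc",[(x,R_[k&(abs(an-x)<4)].max().round(4),np.median(P[k&(abs(an-x)<4)][:,2]).round(4)) for x in range(170,330,10) if (k&(abs(an-x)<4)).sum()>5])
E
```

```text
mine 346 rad,tan at z.12 [0.098  0.0006] tilt deg [0.39 0.83] med res 0.0005
fixed120 543 rad,tan at z.12 [0.0964 0.0009] tilt deg [-0.67  1.43] med res 0.0016
fixed240 395 rad,tan at z.12 [ 0.0941 -0.0022] tilt deg [5.48 3.47] med res 0.002
side1 disc [(170, np.float64(0.0897), np.float64(0.1149)), (180, np.float64(0.0738), np.float64(0.1145)), (190, np.float64(0.074), np.float64(0.1147)), (200, np.float64(0.0738), np.float64(0.1146)), (210, np.float64(0.069), np.float64(0.1145)), (220, np.float64(0.0873), np.float64(0.1152)), (230, np.float64(0.0768), np.float64(0.1146)), (240, np.float64(0.076), np.float64(0.1148)), (250, np.float64(0.0759), np.float64(0.1148)), (260, np.float64(0.0782), np.float64(0.1148)), (270, np.float64(0.0773), np.float64(0.1146)), (280, np.float64(0.0871), np.float64(0.1157)), (290, np.float64(0.0602), np.float64(0.1145)), (300, np.float64(0.0755), np.float64(0.1145)), (310, np.float64(0.0732), np.float64(0.1148)), (320, np.float64(0.0689), np.float64(0.1147))]
side4 disc [(170, np.float64(0.0632), np.float64(0.1146)), (180, np.float64(0.0679), np.float64(0.1149)), (190, np.float64(0.0739), np.float64(0.1146)), (200, np.float64(0.0875), np.float64(0.1146)), (210, np.float64(0.0701), np.float64(0.1149)), (220, np.float64(0.0892), np.float64(0.1152)), (230, np.float64(0.0769), np.float64(0.1149)), (240, np.float64(0.0771), np.float64(0.1143)), (250, np.float64(0.0775), np.float64(0.1147)), (260, np.float64(0.0775), np.float64(0.1148)), (270, np.float64(0.0779), np.float64(0.1147)), (280, np.float64(0.088), np.float64(0.1154)), (290, np.float64(0.0677), np.float64(0.1146)), (300, np.float64(0.0755), np.float64(0.1145)), (310, np.float64(0.0731), np.float64(0.1146)), (320, np.float64(0.0691), np.float64(0.1146))]
```

```bash

python3 -m crank '[{"x":0,"y":-0.01,"z":0.02,"roll":0},{"x":0,"y":-0.015,"z":0.04,"roll":0},{"x":0,"y":-0.015,"z":0.06,"roll":0},{"x":0,"y":-0.015,"z":0.08,"roll":0},{"x":0,"y":-0.015,"z":0.1,"roll":0},{"x":0,"y":-0.015,"z":0.12,"roll":0},{"x":0,"y":-0.015,"z":0.12,"roll":0},{"x":0,"y":-0.015,"z":0.12,"roll":0}]'
python3 -c "
from h import *
plan([.449,.047,.149],-80.1);print(np.round(st()[0]['torque'],2))"
```

```text
time: 16.73
ee_pos: [0.4458, 0.0467, 0.1576]
ee_rot: [0.0, 0.765, -0.644, -0.0]
ft_force: [0.7, -1.3, -2.7]
opening: 0.0092
finger_force: 49.3
t 16.73 p [0.4458 0.0467 0.1576] yaw -80.12 units [ 0.002 -0.032  0.086] roll units -0.0 j6 -1.64 F [ 0.7 -1.3 -2.7] open 0.0092
[-0.01 -0.01  0.06]
```

```bash

python3 -m crank '[{"x":0,"y":-0.01,"z":0.0,"roll":0},{"x":0,"y":-0.015,"z":0.01,"roll":0},{"x":0,"y":-0.015,"z":0.02,"roll":0},{"x":0,"y":-0.015,"z":0.03,"roll":0},{"x":0,"y":-0.015,"z":0.04,"roll":0},{"x":0,"y":-0.015,"z":0.04,"roll":0},{"x":0,"y":-0.015,"z":0.04,"roll":0}]'
python3 -c "
from h import *
plan([.449,.047,.149],-80.1);print(np.round(st()[0]['torque'],2))"
```

```text
time: 17.32
ee_pos: [0.4476, 0.047, 0.154]
ee_rot: [-0.0, 0.765, -0.644, 0.0]
ft_force: [-1.9, -1.1, 1.0]
opening: 0.0091
finger_force: 49.8
t 17.32 p [0.4476 0.047  0.154 ] yaw -80.13 units [ 0.002 -0.014  0.05 ] roll units -0.0 j6 -1.64 F [-1.9 -1.1  1. ] open 0.0091
[ 0.06  0.28 -0.02]
```

```bash

python3 -m crank '[{"x":0,"y":0.01,"z":-0.01,"roll":0},{"x":0,"y":0.02,"z":-0.01,"roll":0},{"x":0,"y":0.02,"z":-0.01,"roll":0},{"x":0,"y":0.02,"z":0,"roll":0},{"x":0,"y":0.02,"z":0.01,"roll":0},{"x":0,"y":0.02,"z":0.02,"roll":0},{"x":0,"y":0.02,"z":0.02,"roll":0},{"x":0,"y":0.02,"z":0.02,"roll":0}]'
python3 -c "
from h import *
plan([.449,.047,.149],-80.1);print(np.round(st()[0]['torque'],2))"
```

```text
time: 17.98
ee_pos: [0.4474, 0.0469, 0.1535]
ee_rot: [-0.002, 0.765, -0.644, 0.002]
ft_force: [2.5, 1.5, 6.6]
opening: 0.0091
finger_force: 51.0
t 17.98 p [0.4474 0.0469 0.1535] yaw -80.12 units [ 0.002 -0.016  0.045] roll units -0.0 j6 -1.64 F [2.5 1.5 6.6] open 0.0091
[ 0.19 -0.41 -0.07]
```

```bash
python3 - <<'E'
from h import *
from plant import read_camera
c=read_camera("side");pickle.dump(c,open("pics/side5.pkl","wb"));cv2.imwrite("pics/s5.png",cv2.resize(c["img"][230:320,260:330,::-1],None,fx=6.5,fy=6.5,interpolation=cv2.INTER_CUBIC))
E
```

```text
(no output)
```

View pics/s5.png

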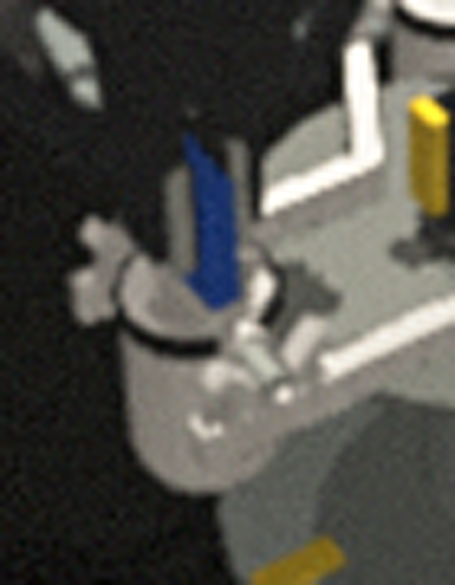

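```bash
python3 - <<'E'
from h import *
C=np.array([.5424,.0638]);a=np.radians(189.9);e=np.array([np.cos(a),np.sin(a)]);t=np.array([-e[1],e[0]])
v,u=np.mgrid[:400,:640]
for n in("side1","side2","side3","side4","side5","top2"):
    c=pickle.load(open(f"pics/{n}.pkl","rb"));K=c["intrinsics"];T=c["world_from_camera"];d=c["depth"]
    P=np.stack([(u-K[0,2])/K[0,0]*d,(v-K[1,2])/K[1,1]*d,d],-1)@T[:3,:3].T+T[:3,3]
    rad=(P[...,:2]-C)@e;tan=(P[...,:2]-C)@t
    k=(rad>.07)&(rad<.125)&(np.abs(tan)<.045)&(np.abs(tan)>.026)&(P[...,2]>.1365)&(P[...,2]<.15)
    nn,l,s,_=cv2.connectedComponentsWithStats(k.astype(np.uint8))
    for i in range(1,nn):
        if s[i,4]>3:m=l==i;print(n,s[i,4],"rad",rad[m].min().round(4),rad[m].max().round(4),"tan",tan[m].min().round(4),tan[m].max().round(4),"z",P[m][:,2].max().round(3))
    if "side" in n:
        uu,vv,_=yel(c,(320,240,345,270));X=P[vv,uu];X=X[(X[:,2]>.13)&(X[:,2]<.17)];q=(np.median(X,0)[:2]-C);print("  knob end",len(X),q.round(4),np.degrees(np.arctan2(q[1],q[0]))%360)
    R_=np.hypot(*(P[...,:2]-C).reshape(-1,2).T).reshape(400,640);an=np.degrees(np.arctan2(P[...,1]-C[1],P[...,0]-C[0]))%360
    f=(R_>.08)&(R_<.11)&(P[...,2]>.172)&(P[...,2]<.185)
    print("  fins",[(an[f&(abs(an-x)<30)].mean().round(2),R_[f&(abs(an-x)<30)].mean().round(4)) for x in(70,310) if (f&(abs(an-x)<30)).sum()>9])
E
```

```text
side1 28 rad 0.0756 0.0866 tan -0.0381 -0.0282 z 0.144
side1 24 rad 0.1005 0.1126 tan -0.0368 -0.0273 z 0.144
side1 32 rad 0.0756 0.0878 tan 0.0315 0.0397 z 0.144
side1 27 rad 0.101 0.1128 tan 0.0319 0.039 z 0.145
  knob end 100 [-0.0211 -0.0073] 199.01188946243312
  fins [(np.float64(307.24), np.float64(0.0983))]
side2 30 rad 0.076 0.0877 tan -0.0379 -0.0276 z 0.144
side2 25 rad 0.1016 0.1124 tan -0.036 -0.0271 z 0.144
side2 34 rad 0.0765 0.0877 tan 0.0312 0.0411 z 0.144
side2 30 rad 0.1008 0.1126 tan 0.0307 0.0403 z 0.144
  knob end 102 [-0.0209 -0.0073] 199.2339506520902
  fins [(np.float64(69.09), np.float64(0.0912)), (np.float64(307.09), np.float64(0.0984))]
side3 18 rad 0.1044 0.1124 tan -0.0371 -0.0282 z 0.144
side3 32 rad 0.0762 0.0884 tan 0.0315 0.04 z 0.144
side3 29 rad 0.101 0.1127 tan 0.0312 0.041 z 0.144
  knob end 101 [-0.0209 -0.0077] 200.30032715536404
  fins [(np.float64(68.95), np.float64(0.0912)), (np.float64(307.22), np.float64(0.0984))]
side4 13 rad 0.1071 0.1124 tan -0.0362 -0.0289 z 0.143
side4 36 rad 0.0764 0.0892 tan 0.0313 0.0403 z 0.144
side4 29 rad 0.1011 0.1126 tan 0.0314 0.0394 z 0.144
  knob end 102 [-0.0211 -0.0077] 200.07430886093323
  fins [(np.float64(69.11), np.float64(0.0912)), (np.float64(307.09), np.float64(0.0984))]
side5 28 rad 0.0992 0.1125 tan -0.0389 -0.0281 z 0.143
side5 34 rad 0.0763 0.0874 tan 0.03 0.0403 z 0.144
side5 77 rad 0.09 0.1123 tan 0.0263 0.0432 z 0.144
  knob end 100 [-0.0211 -0.0074] 199.46728378754537
  fins [(np.float64(68.94), np.float64(0.0914)), (np.float64(307.09), np.float64(0.0983))]
top2 17 rad 0.0751 0.0875 tan -0.0364 -0.0291 z 0.146
top2 14 rad 0.1017 0.1117 tan -0.0369 -0.0294 z 0.145
  fins [(np.float64(69.25), np.float64(0.0954)), (np.float64(310.44), np.float64(0.0962))]
```

```bash
python3 - <<'E'
from h import *
C=np.array([.5424,.0638]);a=np.radians(189.9);e=np.array([np.cos(a),np.sin(a)]);t=np.array([-e[1],e[0]])
v,u=np.mgrid[:400,:640]
for n in("side2","side3","side4","side5"):
    c=pickle.load(open(f"pics/{n}.pkl","rb"));K=c["intrinsics"];T=c["world_from_camera"];d=c["depth"]
    P=np.stack([(u-K[0,2])/K[0,0]*d,(v-K[1,2])/K[1,1]*d,d],-1)@T[:3,:3].T+T[:3,3]
    rad=(P[...,:2]-C)@e;tan=(P[...,:2]-C)@t;z=P[...,2]
    h=cv2.cvtColor(c["img"],cv2.COLOR_RGB2HSV);k=(h[...,1]>110)&(h[...,0]>100)&(h[...,0]<125)&(abs(rad-.095)<.03)&(abs(tan)<.03)
    if k.sum():print(n,"fin n",k.sum(),"z",np.percentile(z[k],[1,50,99]).round(4),"rad",rad[k].mean().round(4),"tan",np.percentile(tan[k],[2,98]).round(4))
    # front pin: points tan<-0.027, rad near .095, printed by column
    k=(tan<-.026)&(tan>-.05)&(abs(rad-.096)<.009)&(z>.125)&(z<.3)
    if k.sum():
        print("  pin pts",k.sum(),"z max",z[k].max().round(4)); 
        if n=="side5":
            o=np.argsort(tan[k]);print(np.c_[tan[k],rad[k],z[k]][o].round(4).tolist()[::3])
E
```

```text
side2 fin n 187 z [0.276  0.3002 0.3263] rad 0.0973 tan [-0.0029  0.0176]
  pin pts 66 z max 0.2715
side3 fin n 161 z [0.1643 0.1922 0.3803] rad 0.095 tan [-0.0007  0.0241]
  pin pts 4 z max 0.1543
side4 fin n 165 z [0.1639 0.1923 0.3805] rad 0.0979 tan [-0.0027  0.0258]
  pin pts 3 z max 0.1541
side5 fin n 146 z [0.0668 0.1733 0.2914] rad 0.0977 tan [-0.0015  0.0194]
  pin pts 16 z max 0.1394
[[-0.0389, 0.0992, 0.1385], [-0.0341, 0.1038, 0.1394], [-0.0296, 0.1002, 0.1361], [-0.0292, 0.1008, 0.1319], [-0.0289, 0.1029, 0.1331], [-0.0277, 0.1037, 0.132]]
```

```bash
python3 - <<'E'
from h import *
C=np.array([.5424,.0638]);a=np.radians(189.9);e=np.array([np.cos(a),np.sin(a)]);t=np.array([-e[1],e[0]])
v,u=np.mgrid[:400,:640]
for n in("side2","side4","side5"):
    c=pickle.load(open(f"pics/{n}.pkl","rb"));K=c["intrinsics"];T=c["world_from_camera"];d=c["depth"]
    P=np.stack([(u-K[0,2])/K[0,0]*d,(v-K[1,2])/K[1,1]*d,d],-1)@T[:3,:3].T+T[:3,3]
    rad=(P[...,:2]-C)@e;tan=(P[...,:2]-C)@t;z=P[...,2];tz={"side2":.2828,"side4":.170,"side5":.1535}[n]
    for lo in np.arange(-.046,.048,.004):
        k=(tan>=lo)&(tan<lo+.004)&(abs(rad-.097)<.012)&(z>tz-.026)&(z<tz+.045)
        if k.sum()>2:print(n,round(lo+.002,3),k.sum(),"rad",np.percentile(rad[k],[5,50,95]).round(4),"z-tz",(np.percentile(z[k],[5,50,95])-tz).round(4))
E
```

```text
side2 -0.036 5 rad [0.0978 0.0988 0.0992] z-tz [-0.0171 -0.0153 -0.0136]
side2 -0.032 4 rad [0.0975 0.0983 0.0995] z-tz [-0.0169 -0.0158 -0.014 ]
side2 -0.024 3 rad [0.1005 0.1018 0.1021] z-tz [-0.0158 -0.0135 -0.0121]
side2 -0.02 4 rad [0.1016 0.1032 0.1064] z-tz [-0.0126 -0.0111 -0.0089]
side2 -0.016 6 rad [0.1016 0.1049 0.1084] z-tz [-0.0121 -0.0107 -0.0089]
side2 -0.012 11 rad [0.0945 0.1037 0.1071] z-tz [-0.0119 -0.0104  0.0148]
side2 -0.008 16 rad [0.0889 0.0961 0.1073] z-tz [-0.0118  0.012   0.0393]
side2 -0.004 21 rad [0.0887 0.0925 0.1068] z-tz [-0.0116  0.0329  0.0415]
side2 0.0 22 rad [0.0895 0.0943 0.1069] z-tz [-0.0121  0.032   0.039 ]
side2 0.004 32 rad [0.0894 0.1004 0.1074] z-tz [-0.0121  0.0034  0.0419]
side2 0.008 86 rad [0.0882 0.1059 0.1088] z-tz [-0.01    0.0263  0.0414]
side2 0.012 180 rad [0.0857 0.1008 0.1066] z-tz [-0.0079  0.0217  0.0415]
side2 0.016 165 rad [0.0914 0.0969 0.1069] z-tz [-0.0138  0.0089  0.0313]
side2 0.02 64 rad [0.0861 0.1007 0.1065] z-tz [-0.0246 -0.0129 -0.0079]
side2 0.024 27 rad [0.0919 0.0989 0.103 ] z-tz [-0.0208 -0.0132 -0.0106]
side
[... 1989 characters left out ...]
0.1059 0.1087] z-tz [-0.0114  0.0241  0.0391]
side5 0.012 149 rad [0.0855 0.1013 0.1073] z-tz [-0.0087  0.0221  0.0398]
side5 0.016 98 rad [0.0888 0.0987 0.1068] z-tz [-0.0116  0.0123  0.0344]
side5 0.02 83 rad [0.0893 0.098  0.1075] z-tz [-0.02   -0.0084  0.0282]
side5 0.024 21 rad [0.0869 0.0989 0.1047] z-tz [-0.0165 -0.0134 -0.0098]
side5 0.028 22 rad [0.0903 0.0971 0.1022] z-tz [-0.0174 -0.0133 -0.0099]
side5 0.032 19 rad [0.0865 0.0975 0.1082] z-tz [-0.0218 -0.0152 -0.0103]
side5 0.036 32 rad [0.0861 0.0978 0.1087] z-tz [-0.0215 -0.016  -0.0121]
side5 0.04 41 rad [0.0854 0.1008 0.1084] z-tz [-0.0249 -0.019  -0.0131]
side5 0.044 6 rad [0.0947 0.0954 0.0987] z-tz [-0.0185 -0.0154 -0.0134]
```

```bash

python3 -m crank '[{"x":0,"y":0,"z":-0.03,"roll":0},{"x":0,"y":-0.005,"z":-0.06,"roll":0},{"x":-0.01,"y":-0.005,"z":-0.06,"roll":0.01},{"x":-0.015,"y":-0.005,"z":-0.06,"roll":0.02},{"x":-0.015,"y":-0.005,"z":-0.06,"roll":0.02},{"x":-0.015,"y":-0.005,"z":-0.06,"roll":0.02}]'
python3 -c "
from h import *
plan([.449,.047,.149],-82);print(np.round(st()[0]['torque'],2))"
python3 -m crank '[{"x":0,"y":0,"z":0.01,"roll":0},{"x":0,"y":0,"z":0.02,"roll":0},{"x":0,"y":0,"z":0.03,"roll":0},{"x":0,"y":0,"z":0.04,"roll":0},{"x":0,"y":0,"z":0.05,"roll":0},{"x":0,"y":0,"z":0.05,"roll":0},{"x":0,"y":0,"z":0.05,"roll":0}]'
python3 -c "
from h import *
plan([.449,.047,.149],-82);print(np.round(st()[0]['torque'],2))"
```

```text
time: 18.53
ee_pos: [0.445, 0.0481, 0.1574]
ee_rot: [0.001, 0.755, -0.656, -0.0]
ft_force: [-0.1, -0.5, -2.1]
opening: 0.0095
finger_force: 49.7
t 18.53 p [0.445  0.0481 0.1574] yaw -81.92 units [ 0.016 -0.038  0.083] roll units 0.001 j6 -1.6 F [-0.1 -0.5 -2.1] open 0.0095
[-0.01 -0.03 -0.01]
time: 19.12
ee_pos: [0.4472, 0.0483, 0.1545]
ee_rot: [-0.001, 0.755, -0.655, 0.002]
ft_force: [0.1, -0.2, 8.9]
opening: 0.0095
finger_force: 51.4
t 19.12 p [0.4472 0.0483 0.1545] yaw -81.89 units [ 0.015 -0.016  0.055] roll units 0.001 j6 -1.6 F [ 0.1 -0.2  8.9] open 0.0095
[-0.32  0.08  0.08]
```

```bash

python3 -m crank '[{"x":0,"y":0,"z":-0.03,"roll":0},{"x":-0.01,"y":0,"z":-0.05,"roll":0},{"x":-0.02,"y":0,"z":-0.05,"roll":0},{"x":-0.025,"y":0,"z":-0.05,"roll":0},{"x":-0.025,"y":0,"z":-0.05,"roll":0}]'
python3 -m crank '[{"x":0,"y":-0.015,"z":0.01,"roll":0},{"x":0,"y":-0.015,"z":0.02,"roll":0},{"x":0,"y":-0.015,"z":0.03,"roll":0},{"x":0,"y":-0.015,"z":0.04,"roll":0},{"x":0,"y":-0.015,"z":0.05,"roll":0},{"x":0,"y":-0.015,"z":0.05,"roll":0},{"x":0,"y":-0.015,"z":0.05,"roll":0}]'
python3 -c "
from h import *
plan([.449,.047,.149],-82);print(np.round(st()[0]['torque'],2))"
```

```text
time: 19.53
ee_pos: [0.4447, 0.0505, 0.1572]
ee_rot: [0.001, 0.755, -0.656, -0.0]
ft_force: [-1.2, -1.0, -2.1]
opening: 0.0092
finger_force: 49.8
time: 20.12
ee_pos: [0.4471, 0.051, 0.1538]
ee_rot: [-0.001, 0.755, -0.655, 0.0]
ft_force: [-2.1, -0.2, 5.4]
opening: 0.0097
finger_force: 50.9
t 20.12 p [0.4471 0.051  0.1538] yaw -81.89 units [ 0.043 -0.013  0.048] roll units 0.001 j6 -1.6 F [-2.1 -0.2  5.4] open 0.0097
[-0.24  0.57  0.18]
```

```bash

python3 -m crank '[{"x":0,"y":0,"z":-0.03,"roll":0},{"x":0,"y":0,"z":-0.05,"roll":0},{"x":0,"y":0,"z":-0.05,"roll":0.012},{"x":0.01,"y":0,"z":-0.05,"roll":0.022},{"x":0.01,"y":0,"z":-0.05,"roll":0.022},{"x":0.01,"y":0,"z":-0.05,"roll":0.022}]'
python3 - <<'E'
from h import *
from plant import read_camera
c=read_camera("side");pickle.dump(c,open("pics/side6.pkl","wb"));s,p,r=st();tz=p[2]
C=np.array([.5424,.0638]);a=np.radians(189.9);e=np.array([np.cos(a),np.sin(a)]);t=np.array([-e[1],e[0]])
print("TCP rad tan",(p[:2]-C)@e,(p[:2]-C)@t,p,s["ft_force"].__repr__())
v,u=np.mgrid[:400,:640];K=c["intrinsics"];T=c["world_from_camera"];d=c["depth"]
P=np.stack([(u-K[0,2])/K[0,0]*d,(v-K[1,2])/K[1,1]*d,d],-1)@T[:3,:3].T+T[:3,3]
rad=(P[...,:2]-C)@e;tan=(P[...,:2]-C)@t;z=P[...,2]
h=cv2.cvtColor(c["img"],cv2.COLOR_RGB2HSV)
k=(h[...,1]>100)&(h[...,0]>100)&(h[...,0]<125)&(abs(rad-.097)<.012)&(z>tz-.02)&(z<tz+.05)&(abs(tan)<.03)
# fin outer... edge-on face toward camera: tan vs rad of blue pixels, outer side faces
q=np.c_[rad[k],tan[k]];print("fin",k.sum(),cv2.minAreaRect((q*1000).astype(np.float32)))
for lo,hi in((-.042,-.03),(.028,.036),(.036,.046)):
    k=(tan>=lo)&(tan<hi)&(abs(rad-.097)<.0075)&(z>tz-.019)&(z<tz-.01)
    if k.sum()>2:print(lo,k.sum(),np.median(rad[k]),np.median(z[k])-tz,np.percentile(tan[k],[2,98]))
E
python3 -m crank '[{"x":0,"y":0,"z":0.01,"roll":0},{"x":0,"y":0,"z":0.02,"roll":0},{"x":0,"y":0,"z":0.03,"roll":0},{"x":0,"y":0,"z":0.04,"roll":0},{"x":0,"y":0,"z":0.05,"roll":0},{"x":0,"y":0,"z":0.05,"roll":0},{"x":0,"y":0,"z":0.05,"roll":0}]'
python3 -c "
from h import *
plan([.449,.047,.149],-82);print(np.round(st()[0]['torque'],2))"
```

```text
time: 20.62
ee_pos: [0.4468, 0.0498, 0.1575]
ee_rot: [0.0, 0.744, -0.669, -0.0]
ft_force: [-0.4, -0.1, -2.2]
opening: 0.0092
finger_force: 49.6
TCP rad tan 0.09661701228848295 -0.002631076551838876 [0.44676932 0.04978062 0.15752944] array([-2.69527861e-01,  2.20746657e-03, -2.30386002e+00])
fin 154 ((95.7479476928711, 2.840909957885742), (27.616830825805664, 12.236103057861328), 67.58084869384766)
0.028 19 0.09925418917803469 -0.014529274460613584 [0.0285654  0.03563583]
0.036 14 0.09958007508101432 -0.016566503351183953 [0.03661446 0.04015271]
time: 21.25
ee_pos: [0.4474, 0.0499, 0.155]
ee_rot: [-0.001, 0.744, -0.668, 0.001]
ft_force: [-4.6, 0.9, 13.6]
opening: 0.0097
finger_force: 51.9
t 21.25 p [0.4474 0.0499 0.155 ] yaw -83.87 units [ 0.031 -0.013  0.06 ] roll units -0.021 j6 -1.57 F [-4.6  0.9 13.6] open 0.0097
[-0.4   1.38  0.14]
```

```bash

python3 -m crank '[{"x":0,"y":0,"z":-0.03,"roll":0},{"x":0,"y":0,"z":-0.05,"roll":0},{"x":0,"y":0,"z":-0.05,"roll":-0.02},{"x":0.01,"y":0,"z":-0.05,"roll":-0.045},{"x":0.01,"y":0,"z":-0.05,"roll":-0.073},{"x":0.01,"y":0,"z":-0.05,"roll":-0.073},{"x":0.01,"y":0,"z":-0.05,"roll":-0.073}]'
python3 -m crank '[{"x":0,"y":0,"z":0.01,"roll":0},{"x":0,"y":0,"z":0.02,"roll":0},{"x":0,"y":0,"z":0.03,"roll":0},{"x":0,"y":0,"z":0.04,"roll":0},{"x":0,"y":0,"z":0.05,"roll":0},{"x":0,"y":0,"z":0.05,"roll":0},{"x":0,"y":0,"z":0.05,"roll":0}]'
python3 -c "
from h import *
plan([.449,.047,.149],-77.3);print(np.round(st()[0]['torque'],2))"
```

```text
time: 21.83
ee_pos: [0.447, 0.0489, 0.1574]
ee_rot: [0.0, 0.78, -0.625, -0.0]
ft_force: [-0.4, 0.3, -2.5]
opening: 0.0097
finger_force: 49.6
time: 22.42
ee_pos: [0.4476, 0.0489, 0.1556]
ee_rot: [-0.001, 0.78, -0.625, 0.001]
ft_force: [-6.2, -1.8, 15.9]
opening: 0.0094
finger_force: 52.5
t 22.42 p [0.4476 0.0489 0.1556] yaw -77.39 units [ 0.022 -0.009  0.066] roll units -0.001 j6 -1.68 F [-6.2 -1.8 15.9] open 0.0094
[ 0.07  1.71 -0.16]
```

```bash

python3 -m crank '[{"x":0,"y":0,"z":-0.03,"roll":0},{"x":0,"y":0,"z":-0.06,"roll":0},{"x":0,"y":-0.01,"z":-0.06,"roll":0.017},{"x":0,"y":-0.02,"z":-0.06,"roll":0.034},{"x":0,"y":-0.03,"z":-0.06,"roll":0.034},{"x":0,"y":-0.04,"z":-0.06,"roll":0.034},{"x":0,"y":-0.04,"z":-0.06,"roll":0.034},{"x":0,"y":-0.04,"z":-0.06,"roll":0.034}]'
python3 -c "
from h import *
plan([.449,.047,.149],-80.5);s,p,r=st();print(np.round(s['torque'],2))
C=np.array([.5424,.0638]);a=np.radians(189.9);e=np.array([np.cos(a),np.sin(a)]);print((p[:2]-C)@e,(p[:2]-C)@[-e[1],e[0]])"
```

```text
time: 23.08
ee_pos: [0.4479, 0.0495, 0.1579]
ee_rot: [0.002, 0.764, -0.645, -0.002]
ft_force: [-7.4, -0.3, 2.1]
opening: 0.0093
finger_force: 50.5
t 23.08 p [0.4479 0.0495 0.1579] yaw -80.38 units [ 0.027 -0.007  0.089] roll units 0.001 j6 -1.63 F [-7.4 -0.3  2.1] open 0.0093
[-0.1   1.76  0.04]
0.09553786630679752 -0.0021792827757247876
```

```bash

python3 -m crank '[{"x":0,"y":0,"z":0.01,"roll":0},{"x":0,"y":0,"z":0.02,"roll":0},{"x":0,"y":0,"z":0.03,"roll":0},{"x":0,"y":0,"z":0.04,"roll":0},{"x":0,"y":0,"z":0.04,"roll":0},{"x":0,"y":0,"z":0.04,"roll":0}]'
python3 - <<'E'
from h import *
from plant import read_camera
plan([.449,.047,.149],-80.5);s,p,r=st();print(np.round(s['torque'],2))
C=np.array([.5424,.0638]);a=np.radians(189.9);e=np.array([np.cos(a),np.sin(a)]);print((p[:2]-C)@e,(p[:2]-C)@[-e[1],e[0]])
c=read_camera("side");d=read_camera("top");w=read_camera("wrist");pickle.dump((c,d,w,p,r),open("pics/all7.pkl","wb"))
f=lambda im,x0,x1,y0,y1,h:cv2.resize(im[y0:y1,x0:x1,::-1],(int((x1-x0)*h/(y1-y0)),h),interpolation=cv2.INTER_CUBIC)
A=f(c["img"],265,325,238,312,590);B=f(w["img"],280,360,110,200,295)
D=f(d["img"],395,450,235,285,290)
W=max(B.shape[1],D.shape[1]);pad=lambda x:cv2.copyMakeBorder(x,0,0,0,W-x.shape[1],cv2.BORDER_CONSTANT)
R_=np.vstack([pad(B),pad(D)]);R_=cv2.copyMakeBorder(R_,0,590-R_.shape[0],0,0,cv2.BORDER_CONSTANT)
M=np.hstack([A,R_]);print(M.shape);cv2.imwrite("pics/m7.png",M)
E
```

```text
time: 23.58
ee_pos: [0.4479, 0.0494, 0.1539]
ee_rot: [0.002, 0.764, -0.645, -0.002]
ft_force: [-7.0, -1.1, 2.3]
opening: 0.0092
finger_force: 50.3
t 23.58 p [0.4479 0.0494 0.1539] yaw -80.39 units [ 0.025 -0.007  0.049] roll units 0.001 j6 -1.63 F [-7.  -1.1  2.3] open 0.0092
[-0.21  1.75 -0.05]
0.09553555221811784 -0.002025721130906453
(590, 797, 3)
```

View pics/m7.png

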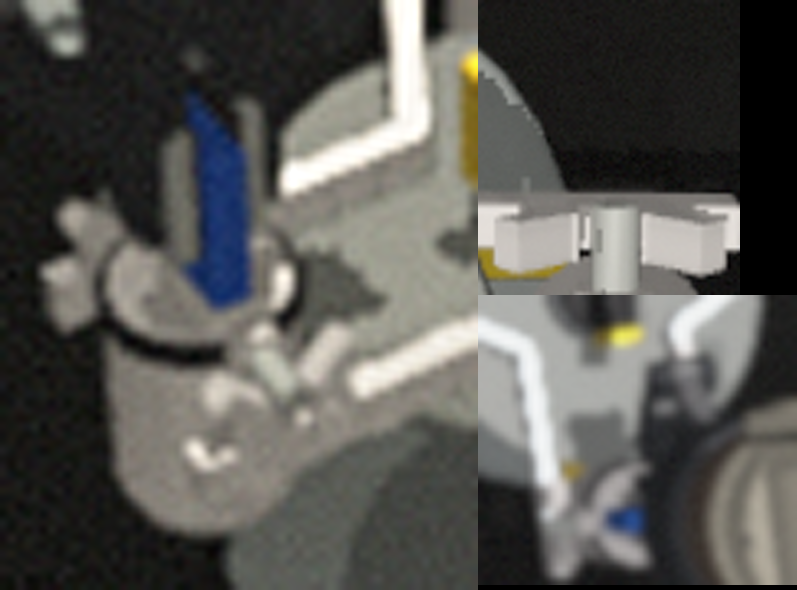

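```bash

python3 -m crank '[{"x":0,"y":-0.01,"z":0,"roll":0},{"x":0,"y":-0.02,"z":0,"roll":0},{"x":0,"y":-0.02,"z":0.01,"roll":0},{"x":0,"y":-0.02,"z":0.02,"roll":0},{"x":0,"y":-0.02,"z":0.03,"roll":0},{"x":0,"y":-0.02,"z":0.03,"roll":0},{"x":0,"y":-0.02,"z":0.03,"roll":0}]'
python3 - <<'E'
from h import *
from plant import read_camera
plan([.449,.047,.149],-80.5);s,p,r=st();print(np.round(s['torque'],2))
C=np.array([.5424,.0638]);a=np.radians(189.9);e=np.array([np.cos(a),np.sin(a)]);print((p[:2]-C)@e,(p[:2]-C)@[-e[1],e[0]])
w=read_camera("wrist");pickle.dump((w,p,r),open("pics/w8.pkl","wb"))
for y in(176,180,184,188):print(y,w["img"][y,284:360].mean(1).astype(int).tolist())
w7=pickle.load(open("pics/all7.pkl","rb"))[2];print("old",w7["img"][180,284:360].mean(1).astype(int).tolist())
E
```

```text
time: 24.32
ee_pos: [0.4483, 0.0494, 0.1509]
ee_rot: [0.004, 0.764, -0.646, -0.003]
ft_force: [-10.3, -1.5, 7.0]
opening: 0.0097
finger_force: 50.9
t 24.32 p [0.4483 0.0494 0.1509] yaw -80.41 units [ 0.025 -0.003  0.019] roll units 0.001 j6 -1.63 F [-10.3  -1.5   7. ] open 0.0097
[-0.37  2.68 -0.09]
0.09514397036319319 -0.0020120551200117384
176 [223, 213, 212, 206, 200, 197, 187, 179, 147, 122, 117, 114, 114, 116, 119, 120, 121, 120, 120, 130, 140, 146, 148, 157, 167, 189, 174, 144, 143, 143, 142, 151, 163, 174, 183, 191, 199, 206, 205, 198, 189, 183, 175, 163, 145, 125, 141, 182, 181, 171, 160, 136, 134, 124, 116, 114, 115, 113, 115, 115, 116, 116, 120, 125, 132, 136, 138, 141, 142, 144, 180, 187, 188, 199, 224, 224]
180 [221, 196, 193, 193, 194, 194, 194, 194, 187, 181, 179, 179, 179, 179, 179, 178, 179, 179, 179, 180, 180, 181, 180, 180, 181, 205, 191, 156, 167, 222, 165, 151, 163, 174, 184, 191, 199, 203, 203, 196, 189, 183, 173, 162, 143, 122, 130, 213, 209, 195, 194, 195, 193, 193, 193, 194, 193, 194, 194, 195, 195, 194, 195, 194, 195, 187, 183, 180, 179, 180, 180, 180, 196, 2
[... 464 characters left out ...]
183, 184, 184, 184, 184, 184, 184, 184, 184, 185, 185, 184, 183, 205, 181, 123, 84, 103, 101, 145, 165, 177, 186, 193, 201, 203, 200, 193, 184, 180, 171, 157, 137, 104, 142, 213, 211, 198, 199, 198, 199, 198, 199, 199, 200, 200, 200, 199, 200, 200, 200, 199, 200, 192, 185, 185, 185, 185, 185, 184, 157, 20, 31, 43]
old [220, 198, 195, 194, 194, 192, 193, 193, 183, 178, 179, 178, 179, 179, 180, 181, 179, 181, 180, 182, 183, 183, 182, 184, 192, 214, 187, 137, 168, 221, 174, 159, 141, 142, 186, 195, 201, 204, 202, 194, 186, 180, 170, 160, 142, 136, 205, 204, 200, 196, 196, 196, 196, 195, 194, 194, 194, 193, 194, 193, 193, 193, 194, 194, 186, 181, 179, 179, 178, 179, 179, 201, 216, 222, 221, 214]
```

```bash

python3 -m crank '[{"x":0,"y":-0.005,"z":0.005,"roll":0},{"x":0,"y":-0.01,"z":0.01,"roll":0},{"x":0,"y":-0.01,"z":0.015,"roll":0},{"x":0,"y":-0.01,"z":0.02,"roll":0},{"x":0,"y":-0.01,"z":0.025,"roll":0},{"x":0,"y":-0.01,"z":0.025,"roll":0},{"x":0,"y":-0.01,"z":0.025,"roll":0}]'
cat > q.py <<'E'
from h import *
plan([.449,.047,.1475],-80.5);s,p,r=st();print(np.round(s['torque'],2))
C=np.array([.5424,.0638]);a=np.radians(189.9);e=np.array([np.cos(a),np.sin(a)]);print((p[:2]-C)@e,(p[:2]-C)@[-e[1],e[0]])
E
python3 q.py
```

```text
time: 24.95
ee_pos: [0.4484, 0.0495, 0.1483]
ee_rot: [0.004, 0.764, -0.645, -0.004]
ft_force: [-13.1, -2.9, 8.3]
opening: 0.0093
finger_force: 51.3
t 24.95 p [0.4484 0.0495 0.1483] yaw -80.41 units [ 0.025 -0.002  0.008] roll units 0.001 j6 -1.63 F [-13.1  -2.9   8.3] open 0.0093
[-0.42  3.14 -0.1 ]
0.09504559197713577 -0.002021241097672269
```

```bash

python3 -m crank '[{"x":0,"y":0,"z":0.005,"roll":0},{"x":0,"y":0,"z":0.01,"roll":0},{"x":0,"y":0,"z":0.012,"roll":0},{"x":0,"y":0,"z":0.012,"roll":0}]'
python3 q.py
python3 -m crank '[{"x":0,"y":0.01,"z":0.005,"roll":0},{"x":0,"y":0.02,"z":0.005,"roll":0},{"x":0,"y":0.03,"z":0.005,"roll":0},{"x":0,"y":0.03,"z":0.005,"roll":0},{"x":0,"y":0.03,"z":0.005,"roll":0}]'
python3 q.py
```

```text
time: 25.28
ee_pos: [0.4485, 0.0494, 0.1479]
ee_rot: [0.004, 0.764, -0.645, -0.004]
ft_force: [-13.9, -2.4, 13.1]
opening: 0.0095
finger_force: 52.0
t 25.28 p [0.4485 0.0494 0.1479] yaw -80.41 units [ 0.025 -0.001  0.004] roll units 0.001 j6 -1.63 F [-13.9  -2.4  13.1] open 0.0095
[-0.48  3.62 -0.03]
0.09498449427288835 -0.001998496322441358
time: 25.7
ee_pos: [0.4481, 0.0493, 0.1479]
ee_rot: [0.002, 0.764, -0.646, -0.002]
ft_force: [-8.2, -1.2, 10.0]
opening: 0.0094
finger_force: 51.5
t 25.7 p [0.4481 0.0493 0.1479] yaw -80.41 units [ 0.024 -0.005  0.004] roll units 0.001 j6 -1.63 F [-8.2 -1.2 10. ] open 0.0094
[-0.28  2.38 -0.1 ]
0.09536187380521852 -0.001950665062753572
```

```bash

python3 -m crank '[{"x":0,"y":0.01,"z":0,"roll":0},{"x":0,"y":0.02,"z":-0.005,"roll":0},{"x":0,"y":0.03,"z":-0.01,"roll":0},{"x":0,"y":0.03,"z":-0.01,"roll":0},{"x":0,"y":0.03,"z":-0.01,"roll":0}]'
python3 q.py
```

```text
time: 26.12
ee_pos: [0.4477, 0.0489, 0.148]
ee_rot: [0.001, 0.764, -0.646, -0.0]
ft_force: [-2.1, -2.0, -3.2]
opening: 0.0095
finger_force: 49.6
t 26.12 p [0.4477 0.0489 0.148 ] yaw -80.41 units [ 0.021 -0.01   0.005] roll units 0.001 j6 -1.63 F [-2.1 -2.  -3.2] open 0.0095
[-0.31  0.54 -0.22]
0.09585264316239876 -0.0016442186643264394
```

```bash

python3 -m crank '[{"x":0,"y":0,"z":0,"roll":0},{"x":0,"y":0,"z":0,"roll":0}]' -1 20
python3 -m crank '[{"x":0,"y":0,"z":0,"roll":0},{"x":0,"y":0,"z":0,"roll":0},{"x":0,"y":0,"z":0,"roll":0},{"x":0,"y":0,"z":0,"roll":0},{"x":0,"y":0,"z":0,"roll":0},{"x":0,"y":0,"z":0,"roll":0}]' -0.45 20
python3 q.py; python3 - <<'E'
from h import *
from plant import read_camera
s,p,r=st();w=read_camera("wrist");c=read_camera("side");pickle.dump((c,w,p,r),open("pics/all9.pkl","wb"))
print(w["img"][184,284:360].mean(1).astype(int).tolist())
h=cv2.cvtColor(w["img"],cv2.COLOR_RGB2HSV);k=(h[...,1]>110)&(h[...,0]>100)&(h[...,0]<125);k[:200]=0;k[:,:270]=0;k[:,380:]=0
for y in range(200,330,8):
    x=np.nonzero(k[y])[0]
    if len(x):print(y,x.min(),x.max(),end=" | ")
w7=pickle.load(open("pics/w8.pkl","rb"))[0];h=cv2.cvtColor(w7["img"],cv2.COLOR_RGB2HSV);k=(h[...,1]>110)&(h[...,0]>100)&(h[...,0]<125)
k[:,:270]=0;k[:,380:]=0;print()
for y in range(200,330,8):
    x=np.nonzero(k[y])[0]
    if len(x):print(y,x.min(),x.max(),end=" | ")
E
```

```text
time: 26.28
ee_pos: [0.4477, 0.049, 0.1481]
ee_rot: [0.001, 0.764, -0.645, -0.0]
ft_force: [-1.4, -1.8, -4.4]
opening: 0.0092
finger_force: 49.3
time: 26.78
ee_pos: [0.4484, 0.0494, 0.149]
ee_rot: [-0.0, 0.764, -0.645, 0.0]
ft_force: [0.3, -0.3, -0.8]
opening: 0.0233
finger_force: 0.0
t 26.78 p [0.4484 0.0494 0.149 ] yaw -80.38 units [ 0.024 -0.002  0.015] roll units 0.001 j6 -1.63 F [ 0.3 -0.3 -0.8] open 0.0233
[ 0.01 -0.02 -0.02]
0.0950592679107582 -0.001955435659569668
[215, 200, 198, 198, 199, 198, 197, 197, 187, 182, 183, 184, 184, 183, 184, 184, 184, 184, 184, 184, 185, 185, 185, 186, 184, 207, 186, 147, 152, 182, 218, 194, 164, 160, 173, 184, 191, 200, 204, 202, 194, 188, 183, 174, 162, 148, 108, 203, 210, 203, 199, 199, 199, 199, 199, 199, 199, 198, 199, 199, 198, 198, 198, 198, 198, 193, 188, 183, 183, 184, 184, 185, 183, 193, 222, 223]
224 313 330 | 232 311 330 | 240 309 330 | 248 307 330 | 256 306 330 | 264 306 330 | 272 306 329 | 280 306 329 | 288 306 328 | 296 306 328 | 304 306 329 | 312 306 328 | 
224 313 330 | 232 312 331 | 240 310 332 | 248 309 333 | 256 309 333 | 264 309 333 | 272 309 333 | 280 309 332 | 288 310 332 | 296 310 332 | 304 310 332 | 312 310 332 | 320 311 330 |
```

```bash

python3 -m crank '[{"x":0,"y":0,"z":-0.05,"roll":0},{"x":0,"y":0,"z":-0.15,"roll":0},{"x":0,"y":0,"z":-0.3,"roll":0},{"x":0,"y":0,"z":-0.5,"roll":0},{"x":0,"y":0,"z":-0.75,"roll":0},{"x":0,"y":0,"z":-1,"roll":0},{"x":0,"y":0,"z":-1,"roll":0}]' -0.3 20
python3 -m crank '[{"x":0,"y":0,"z":-0.3,"roll":0},{"x":0,"y":0,"z":-0.5,"roll":0},{"x":0,"y":0,"z":-0.5,"roll":0},{"x":0,"y":0,"z":-0.5,"roll":0}]'
python3 - <<'E'
from h import *
from plant import read_camera
from scipy.optimize import least_squares
s,p,r=st();c=read_camera("side");tp=read_camera("top")
C=np.array([.5424,.0638]);a=np.radians(189.9);e=np.array([np.cos(a),np.sin(a)]);t=np.array([-e[1],e[0]])
v,u=np.mgrid[:400,:640]
for n,c in(("side",c),("top",tp)):
    K=c["intrinsics"];T=c["world_from_camera"];d=c["depth"]
    P=np.stack([(u-K[0,2])/K[0,0]*d,(v-K[1,2])/K[1,1]*d,d],-1)@T[:3,:3].T+T[:3,3]
    rad=(P[...,:2]-C)@e;tan=(P[...,:2]-C)@t;z=P[...,2]
    h=cv2.cvtColor(c["img"],cv2.COLOR_RGB2HSV);k=(h[...,1]>110)&(h[...,0]>100)&(h[...,0]<125)&(abs(rad-.095)<.03)&(abs(tan)<.04)&(z>.12)
    print(n,"fin",k.sum(),"z",np.percentile(z[k],[2,98]).round(4) if k.sum() else "",[(zz,rad[k&(abs(z-zz)<.006)].mean().round(4)) for zz in(.142,.154,.166,.178) if (k&(abs(z-zz)<.006)).sum()>3])
    if n=="side":
        for lo in np.arange(-.044,.046,.004):
            k=(tan>=lo)&(tan<lo+.004)&(abs(lo)>.024)&(abs(rad-.0955)<.004)&(z>.12)&(z<.15)
            if k.sum()>2:print(round(lo+.002,3),np.median(rad[k]).round(4),z[k].max().round(4))
        k=(abs(tan)<.026)&(rad>.068)&(rad<.13)&(z>.075)&(z<.134);q=np.c_[rad[k],tan[k],z[k]]
        f=least_squares(lambda x:np.hypot(q[:,0]-x[0]-x[2]*(q[:,2]-.1),q[:,1]-x[1]-x[3]*(q[:,2]-.1))-.022,[.095,0,0,0],loss="cauchy",f_scale=.001);print("cup",f.x[:2].round(4),np.degrees(f.x[2:]).round(2))
    R_=np.hypot(*(P[...,:2]-C).reshape(-1,2).T).reshape(400,640);an=np.degrees(np.arctan2(P[...,1]-C[1],P[...,0]-C[0]))%360
    f=(R_>.08)&(R_<.11)&(z>.172)&(z<.185)
    print("  fins",[(an[f&(abs(an-x)<30)].mean().round(2)) for x in(70,190,310) if (f&(abs(an-x)<30)).sum()>9])
E
```

```text
time: 27.47
ee_pos: [0.4508, 0.0495, 0.2539]
ee_rot: [-0.003, 0.764, -0.645, 0.003]
ft_force: [1.3, 0.5, 1.7]
opening: 0.03
finger_force: 0.0
time: 27.8
ee_pos: [0.4487, 0.0493, 0.2996]
ee_rot: [-0.001, 0.764, -0.645, 0.001]
ft_force: [0.1, 0.6, -1.4]
opening: 0.0302
finger_force: 0.0
side fin 277 z [0.1435 0.1813] [(0.142, np.float64(0.0988)), (0.154, np.float64(0.098)), (0.166, np.float64(0.0972)), (0.178, np.float64(0.0946))]
-0.038 0.0966 0.1359
-0.034 0.095 0.134
-0.03 0.0973 0.1364
-0.026 0.0975 0.1386
0.026 0.0962 0.1389
0.03 0.0953 0.1357
0.034 0.0957 0.1358
0.038 0.0964 0.1356
0.042 0.0962 0.1336
cup [ 0.0965 -0.0011] [-2.88  1.85]
  fins [np.float64(68.26), np.float64(191.19), np.float64(306.73)]
top fin 46 z [0.1355 0.1834] [(0.178, np.float64(0.0929))]
  fins [np.float64(68.3), np.float64(188.79), np.float64(309.79)]
```

```bash

python3 -m crank '[{"x":0,"y":0,"z":-0.2,"roll":0},{"x":0,"y":0,"z":-0.4,"roll":0},{"x":0,"y":0,"z":-0.4,"roll":0},{"x":0,"y":0,"z":-0.4,"roll":0},{"x":0,"y":0,"z":-0.4,"roll":0},{"x":0,"y":0,"z":-0.4,"roll":0},{"x":0,"y":0,"z":-0.4,"roll":0},{"x":0,"y":0,"z":-0.4,"roll":0},{"x":0,"y":0,"z":-0.4,"roll":0},{"x":0,"y":0,"z":-0.4,"roll":0},{"x":0,"y":0,"z":-0.4,"roll":0},{"x":0,"y":0,"z":-0.4,"roll":0}]'
python3 - <<'E'
from h import *
from plant import read_camera
s,p,r=st();w=read_camera("wrist");pickle.dump((w,p,r),open("pics/w10.pkl","wb"))
C=np.array([.5424,.0638]);a=np.radians(189.9);e=np.array([np.cos(a),np.sin(a)]);t=np.array([-e[1],e[0]])
c=read_camera("side");v,u=np.mgrid[:400,:640];K=c["intrinsics"];T=c["world_from_camera"];d=c["depth"]
P=np.stack([(u-K[0,2])/K[0,0]*d,(v-K[1,2])/K[1,1]*d,d],-1)@T[:3,:3].T+T[:3,3];rad=(P[...,:2]-C)@e;tan=(P[...,:2]-C)@t;z=P[...,2]
h=cv2.cvtColor(c["img"],cv2.COLOR_RGB2HSV);k=(h[...,1]>110)&(h[...,0]>100)&(h[...,0]<125)&(abs(rad-.095)<.03)&(abs(tan)<.04)&(z>.12)
q=k&(tan<.012);A=np.c_[z[q]-.16,tan[q],np.ones(q.sum())];f=np.linalg.lstsq(A,rad[q],rcond=None)[0];print("outer face slope deg",np.degrees(f[:2]),q.sum())
# mark, knob, fork in the wrist view (centre by knob/disc)
u2,v2,dd=yel(w,(150,40,500,330));
n,l,st_,ce=cv2.connectedComponentsWithStats(np.isin(np.arange(400*640),v2*640+u2).reshape(400,640).astype(np.uint8))
for i in range(1,n):
    if st_[i,4]>8:print("yellow",st_[i],[onplane(w,np.array(ce[i][0]),np.array(ce[i][1]),zz,p,r).round(4)[:2] for zz in(.014,.152)])
E
```

```text
time: 28.9
ee_pos: [0.448, 0.0492, 0.3386]
ee_rot: [0.0, 0.764, -0.645, -0.0]
ft_force: [0.2, -0.2, 0.6]
opening: 0.0302
finger_force: 0.0
outer face slope deg [-8.89913233  1.42783013] 207
yellow [302 157  11   9  67] [array([0.4701, 0.0483]), array([0.4669, 0.0286])]
yellow [247 172  12  18 161] [array([0.549 , 0.0927]), array([0.5225, 0.0599])]
```

```bash
cat > tilt.py <<'E'
from h import *
from plant import read_camera
from scipy.optimize import differential_evolution
C=np.array([.5424,.0638]);a=np.radians(189.9);e=np.array([np.cos(a),np.sin(a),0]);t=np.array([-e[1],e[0],0]);zz=np.array([0,0,1.])
c=read_camera("side");K=c["intrinsics"];Ti=np.linalg.inv(c["world_from_camera"])
h=cv2.cvtColor(c["img"],cv2.COLOR_RGB2HSV);k=((h[...,1]>100)&(h[...,0]>100)&(h[...,0]<125)).astype(np.uint8)
x0,y0,x1,y1=265,220,325,300;S=6
M=cv2.resize(k[y0:y1,x0:x1]*255,None,fx=S,fy=S,interpolation=cv2.INTER_LINEAR)>127;print("blue px",k[y0:y1,x0:x1].sum())
B=np.array([(i*.005,j*.017,l) for i in(-1,1) for j in(-1,1) for l in(.008,.05)])
def cost(x):
    th=np.radians(x[3]);X=np.array([C[0],C[1],.13])+e*x[0]+t*x[1]+zz*x[2]
    W=X+np.outer(B[:,0]*np.cos(th)+B[:,2]*np.sin(th),e)+np.outer(B[:,1],t)+np.outer(-B[:,0]*np.sin(th)+B[:,2]*np.cos(th),zz)
    q=W@Ti[:3,:3].T+Ti[:3,3];q=q@K.T;q=q[:,:2]/q[:,2:];q=((q-[x0,y0]+.5)*S).astype(np.int32)
    m=np.zeros(M.shape,np.uint8);cv2.fillConvexPoly(m,cv2.convexHull(q),1);m=m>0
    return 1-(m&M).sum()/(m|M).sum()
r=differential_evolution(cost,[(.088,.102),(-.006,.008),(-.003,.003),(-12,12)],seed=1,maxiter=60);print(r.x.round(4),r.fun)
for th in(-9,-6,-3,-1,0,1,3):
    f=differential_evolution(lambda x:cost([*x,th]),[(.088,.102),(-.006,.008),(-.003,.003)],seed=1,maxiter=25);print(th,round(f.fun,4),f.x.round(4))
E
python3 tilt.py
```

```text
blue px 302
[ 9.3200e-02 -5.5000e-03  1.0000e-04 -1.3891e+00] 0.11903784582546584
-9 0.1777 [ 0.0976 -0.0059 -0.0007]
-6 0.1518 [ 0.0956 -0.0056 -0.0005]
-3 0.1223 [ 0.0937 -0.0059 -0.0002]
-1 0.1208 [ 0.0932 -0.0055  0.0002]
0 0.1231 [ 0.0922 -0.0059 -0.0006]
1 0.1294 [ 0.0921 -0.0057  0.    ]
3 0.1566 [ 0.0914 -0.0052  0.0003]
```

```bash
python3 -c "
from plant import bot
print(bot.finish_job())"
```

```text
the job is handed in; nothing more can be done
None
```

I turned the empty fork over the yellow mark (within about 1° by the cameras), lifted the bucket out through the gap without meeting the red strips, and hung it in the fork, released, after several failed tries; it pressed on the carousel with up to about 19 N and leans about 1.5°. The job was handed in at about 29 s, and no verdict came back.

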